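# Fit insulator cards between the cells of a battery pack

### The job

Slide the white lid out of the wooden box along its grooves until it is clear, and lay it right way up on the middle of the blue mat. Nudge the green cells in the black pack case apart and slip every yellow insulator card that is in the box into a gap of its own between two cells, hanging by its ears on the case's rim, fully down and upright. Then close the row up again so that the cells stand upright with the cards held between them and no gap is more than 3 mm wider than a card; leave the other things on the bench alone.

Things in the scene. Friction and masses are not known exactly. Their poses are not given: they have to be found in the camera images.
- box: wooden slide-lid box, fixed, 138 (x) by 100 (y) by 83 mm tall, origin under its centre. Its lid slides out to the box's -x, over the front wall (72 mm high), in grooves 7 mm high whose lips leave 80 mm open between. Inside 128 by 84 mm, floor top 6 mm up. On the floor a grey insert (50 mm along x, 20 mm high) has three slots 7.5 mm wide along x, at y = -24, 0, 24 mm, where cards stand on the floor
- lid: white lid, 131 (x) by 90 (y) by 5 mm, 90 g, origin at centre of underside; black pull bar on its centre, 10 mm thick (x), 50 mm long (y), top 29 mm above the underside. Starts in the box's grooves with its origin 72 mm above the bench, shut (origin at box x = -3 mm) or up to 25 mm open; it is clear when its origin is beyond box x = -135 mm
- mat: blue parts mat, fixed, 165 mm (x) by 180 mm (y), 3 mm thick, origin at the centre of its underside
- case: black battery pack case, fixed, open on top. Origin: bench level under the centre of the cell bay. Bay inside 61 (x) by 150 mm (y), floor top 6 mm up, rim 42 mm up; long walls (at x = -32, +32 mm) 3.5 mm thick. Beyond its -y end a circuit board bay reaches to y = -130 mm. A card fully down hangs by its ears on the long walls' rims, wide side along x, its origin 8 mm above the bench
- card1: yellow insulator card, 5 mm thick (y), 64 mm tall (z), 40 g. Lower 34 mm is 57 mm wide (x), upper 30 mm is 70 mm wide: ears stick out 6.5 mm at each x end. Origin: centre of its bottom edge, z up. Stands in one of the box's slots, wide side along the box's x. None if absent
- card2: yellow insulator card, 5 mm thick (y), 64 mm tall (z), 40 g. Lower 34 mm is 57 mm wide (x), upper 30 mm is 70 mm wide: ears stick out 6.5 mm at each x end. Origin: centre of its bottom edge, z up. Stands in one of the box's slots, wide side along the box's x. None if absent
- card3: yellow insulator card, 5 mm thick (y), 64 mm tall (z), 40 g. Lower 34 mm is 57 mm wide (x), upper 30 mm is 70 mm wide: ears stick out 6.5 mm at each x end. Origin: centre of its bottom edge, z up. Stands in one of the box's slots, wide side along the box's x. None if absent
- cell1: battery cell in green wrap, 58 (x) by 24 (y) by 60 mm tall, two studs on top (10 mm across, at x = -17, +17 mm, tops at 66.5 mm). 180 g. Origin: centre of underside, axes as the case's. Stands loose on the case floor; slides along the case's y when held by its x ends, tips if pushed high up. No. 1 of 4 from -y to +y, starting 25 mm apart
- cell2: battery cell in green wrap, 58 (x) by 24 (y) by 60 mm tall, two studs on top (10 mm across, at x = -17, +17 mm, tops at 66.5 mm). 180 g. Origin: centre of underside, axes as the case's. Stands loose on the case floor; slides along the case's y when held by its x ends, tips if pushed high up. No. 2 of 4 from -y to +y, starting 25 mm apart
- cell3: battery cell in green wrap, 58 (x) by 24 (y) by 60 mm tall, two studs on top (10 mm across, at x = -17, +17 mm, tops at 66.5 mm). 180 g. Origin: centre of underside, axes as the case's. Stands loose on the case floor; slides along the case's y when held by its x ends, tips if pushed high up. No. 3 of 4 from -y to +y, starting 25 mm apart
- cell4: battery cell in green wrap, 58 (x) by 24 (y) by 60 mm tall, two studs on top (10 mm across, at x = -17, +17 mm, tops at 66.5 mm). 180 g. Origin: centre of underside, axes as the case's. Stands loose on the case floor; slides along the case's y when held by its x ends, tips if pushed high up. No. 4 of 4 from -y to +y, starting 25 mm apart
- powerbank: bystander: open white power bank, 80 by 115 by 22 mm, with five green round cells; origin under its centre
- shell: bystander: white cover plate, 80 by 115 by 5 mm; origin under its centre
- driver: bystander: screwdriver lying along its x
- strip_reel: bystander: steel reel of strip, 70 mm diameter, 12 mm tall; origin under its centre
- cleaner: bystander: amber jar with a white cap, 48 mm diameter, 85 mm tall; origin under its centre
- meter: bystander: yellow multimeter, 150 by 75 by 45 mm; origin under its centre
There are look-alikes about, which are no part of the job. What is shaped like the cell2 but orange is not meant.

How it is judged:
On the way, in this order (a step that is already met when the one before it is completed fails the run):
1. the lid is slid along its grooves until clear of the box (x of lid in the frame of box below -0.134 m).
2. the lid lies right way up on the mat, let go (horizontal distance between lid and mat below 0.045 m and z of lid in the frame of mat below 0.008 m and angle between lid's own z axis and vertical below 0.08 rad and contact force between the fingers and lid below 0.1 N), for 0.2 s.
3. every card hangs fully down in its own gap between two cells (((y of card1 in the frame of cell1 above 0.009 m and y of card1 in the frame of cell2 below -0.009 m) or (y of card1 in the frame of cell2 above 0.009 m and y of card1 in the frame of cell3 below -0.009 m) or (y of card1 in the frame of cell3 above 0.009 m and y of card1 in the frame of cell4 below -0.009 m)) and z of card1 in the frame of case between 0.004 and 0.012 m and x of card1 in the frame of case between -0.008 and 0.008 m and angle between each of card1, card2, card3's own z axis and vertical below 0.15 rad and ((y of card2 in the frame of cell1 above 0.009 m and y of card2 in the frame of cell2 below -0.009 m) or (y of card2 in the frame of cell2 above 0.009 m and y of card2 in the frame of cell3 below -0.009 m) or (y of card2 in the frame of cell3 above 0.009 m and y of card2 in the frame of cell4 below -0.009 m)) and z of card2 in the frame of case between 0.004 and 0.012 m and x of card2 in the frame of case between -0.008 and 0.008 m and ((y of card3 in the frame of cell1 above 0.009 m and y of card3 in the frame of cell2 below -0.009 m) or (y of card3 in the frame of cell2 above 0.009 m and y of card3 in the frame of cell3 below -0.009 m) or (y of card3 in the frame of cell3 above 0.009 m and y of card3 in the frame of cell4 below -0.009 m)) and z of card3 in the frame of case between 0.004 and 0.012 m and x of card3 in the frame of case between -0.008 and 0.008 m and horizontal distance between each of card2, card3 and card1 above 0.018 m and horizontal distance between card3 and card2 above 0.018 m), for 0.2 s.
At the end, for the whole second after the job is handed in: Lid flat, right way up, centre within 45 mm of the mat's; each card in its own gap between two cells, upright (0.15 rad), within 4 mm of hanging on the rim; the four cells upright on the case floor, neighbours under 33 mm centre to centre; all released and at rest (all of step 3 and horizontal distance between lid and mat below 0.045 m and z of lid in the frame of mat below 0.008 m and angle between lid's own z axis and vertical below 0.08 rad and y of cell2 in the frame of cell1 below 0.033 m and y of cell3 in the frame of cell2 below 0.033 m and y of cell4 in the frame of cell3 below 0.033 m and angle between each of cell1, cell2, cell3, cell4's own z axis and vertical below 0.12 rad and z of cell1 in the frame of case between 0.003 and 0.011 m and x of cell1 in the frame of case between -0.006 and 0.006 m and z of cell2 in the frame of case between 0.003 and 0.011 m and x of cell2 in the frame of case between -0.006 and 0.006 m and z of cell3 in the frame of case between 0.003 and 0.011 m and x of cell3 in the frame of case between -0.006 and 0.006 m and z of cell4 in the frame of case between 0.003 and 0.011 m and x of cell4 in the frame of case between -0.006 and 0.006 m and linear speed of each of card1, card2, card3, cell1, cell2, cell3, cell4, lid below 0.02 m/s); the robot touches nothing.
It fails at once if one of the other things on the bench (bystanders) is moved more than 30 mm (distance of any of powerbank, shell, driver, strip_reel, cleaner, meter from where it was at the start of the episode above 0.03 m).
Of card1, card2, card3 only 2 to 3 are there at a start; the rules pass over those that are not, and their reading is None.
At some moment in a run one of lid may be knocked a few centimetres aside while the robot is not near it.
Once in a run the grip may slacken for a moment while it holds something.
It also fails if it takes over 210 s, if anything falls off the work surface, if the arm or the gripper's body presses on something with over 40 N, if the wrist force passes 120 N, or if a joint passes its speed limit or range.

### The arm

A 6-joint arm with a two-finger parallel gripper is mounted at the origin on the work surface. World frame = base frame: x ahead of the robot, y to its left, z up, the work surface at z = 0. Lengths are in m, angles in rad, forces in N, time in s.
With the tool pointing down it reaches from about 0.35 to 0.975 m from the base axis. Payload 4.9 kg.
Tool frame: the origin (TCP) lies at the very end of the fingers, on their centre line; the grasp point (between the pads) lies 19 mm behind it (ctrl.grasp_offset is the distance from the TCP to the grasp point, in m); z points along the fingers, y is the line along which they close (so a half turn about z gives the same grasp; the last joint's range is limited). The gripper opens to 85 mm and grips with 20 to 120 N. Pads are 22 mm wide; open, the fingers measure 114 mm over their backs; the gripper's body (76 mm by 85 mm) begins 54 mm behind the grasp point. The pads swing forward as they close: fully open they stand 13 mm farther back than shut.
Start: joints at [0.987, 0.053, 1.613, -0, 1.476, -0.119], TCP at [0.28, 0.559, 0.231] pointing down, gripper open.
Joint ranges: [-3.01, 3.01], [-1.01, 2.22], [0.06, 2.58], [-1.02, 4.17], [0.09, 2.62], [-3.14, 3.14]. Speed limits (rad/s): [2.57, 2.57, 3.14, 3.14, 3.14, 3.14].

### API

Orientations are given as a rotation vector (axis times angle).
In Python, from station import ctrl, optics gives the robot as it stands.
- The arm moves only by the shell command python3 -m handwheel 'ROWS' [OPENING] [FORCE]. ROWS is JSON, a list of rows, each an object of numbers: "tx", "ty", "tz": the shift along the tool's x, y, z in mm; "roll": the turn about the tool's z in rad. A call has 1 to 12 rows; each row shifts and turns the commanded pose from where the row before left it, along the tool's axes as they then stand; what a row does not reach is not made up. A row lasts 1/12 s, in which the tool goes at most 41.7 mm and 7.16 degrees, less where a joint would pass 70% of its speed; a pose out of reach is approached as far as the arm can. A call with a gripper value outside its range is refused whole. OPENING is the finger opening in mm, from 0 to 85.4, set as the call begins (- or left out, the last holds). The fingers move at their own pace and stop on an object; FORCE is the grip in N (left out, the last holds). Time passes only in rows, so rows that do not move let the fingers close. It gives the time, the measured TCP pose, the force, the opening and the grip force at its end, in the units of the state.
- ctrl.get_obs(): the state, without advancing time (a new reading comes with each control period).
- optics.get_image(name): name is "side" or "top" or "wrist"; returns (picture, depth): 400x640x3 uint8, red, green, blue; 400x640 float32, m along the optical axis (not along the pixel's ray), 0 where there is no reading.
- optics.camera_params(name): a dict with "mtx" (3x3 intrinsics, pixels), "k1" (the pictures are not rectified: a ray, as slopes to the right and down, at radius r is drawn at 1 + k1 r^2 times it, then the intrinsics apply), "extrinsics" (4x4, takes a point from camera to world coordinates); the wrist camera has in their place "tool_from_camera" (4x4, takes a point from camera to tool coordinates, whose origin is the TCP and whose axes are the flange's). Camera axes: x right, y down, z forward; pixel columns grow to the right and rows downward; lengths in m; the calibration is good to about 2 mm. A picture is of the moment at which its call begins: read the wrist's pose just before it. camera_params takes no time and is no camera call.
- ctrl.finish_job(): hands the job in; it is judged then, once.
The state is a dict: "t": time; "q": joint angles; "dq": joint speeds; "effort": joint torques, N m; "tool_pos": TCP position; "tool_rot": TCP orientation; "contact_force": force on the tool from outside, world axes, zero at the start; "wrist_torque": the same for the moment, N m; "opening": finger opening in m; "grip_force": force on a finger pad.
Only numpy, scipy, OpenCV 4.12 (cv2) and the standard library are available. Lean on these libraries where they do the work, as an engineer would, in place of code of your own. Each camera call takes 0.05 s, during which the arm holds its last target. There are 200 camera calls.

## Working session

There is one attempt and no reset: what is moved stays moved. The work goes in short steps, Python scripts to look and compute and a shell command to move; the robot and the scene stay as the last step left them, time stands still between calls to the robot, and variables do not carry over. Pictures are saved under pics/ and viewed, at most 14 in all, crops included, and the job is handed in when it is done.

```bash
ls; mkdir -p pics; cat > h.py <<'E'
import numpy as np, cv2
from station import ctrl, optics
from scipy.spatial.transform import Rotation as R
def cam(name):
    o=ctrl.get_obs(); im,d=optics.get_image(name); p=optics.camera_params(name)
    if 'extrinsics' in p: T=np.array(p['extrinsics'])
    else:
        W=np.eye(4); W[:3,:3]=R.from_rotvec(o['tool_rot']).as_matrix(); W[:3,3]=o['tool_pos']; T=W@np.array(p['tool_from_camera'])
    return im,d,np.array(p['mtx']),p['k1'],T
def rays(uv,K,k1):
    uv=np.atleast_2d(np.asarray(uv,float))
    return cv2.undistortPoints(uv.reshape(-1,1,2),K,np.array([k1,0,0,0,0.])).reshape(-1,2)
def onplane(uv,c,z):
    _,_,K,k1,T=c; r=rays(uv,K,k1); d=np.c_[r,np.ones(len(r))]@T[:3,:3].T; o=T[:3,3]
    return o+d*((z-o[2])/d[:,2])[:,None]
def cloud(c):
    im,d,K,k1,T=c; v,u=np.mgrid[0:d.shape[0],0:d.shape[1]]
    r=rays(np.c_[u.ravel(),v.ravel()],K,k1); P=np.c_[r,np.ones(len(r))]*d.reshape(-1,1)
    return (P@T[:3,:3].T+T[:3,3]).reshape(*d.shape,3)
def save(im,n): cv2.imwrite('pics/'+n,cv2.cvtColor(im,cv2.COLOR_RGB2BGR))
E
python3 - <<'E'
from h import *
for n in ['top','side']:
    c=cam(n); save(c[0],n+'0.png'); print(n,c[2].tolist(),c[3],c[4].round(3).tolist()); np.savez('/tmp/'+n,im=c[0],d=c[1],K=c[2],k1=c[3],T=c[4])
print(optics.camera_params('wrist')); print(ctrl.get_obs())
E
```

```text
pics
top [[405.68467217064034, 0.0, 322.5493493427817], [0.0, 405.68467217064034, 196.29371960292127], [0.0, 0.0, 1.0]] -0.0004277325669317716 [[-0.0, -0.985, 0.17, 0.325], [-1.0, 0.0, -0.0, -0.011], [0.0, -0.17, -0.985, 1.229], [0.0, 0.0, 0.0, 1.0]]
side [[379.0407958003884, 0.0, 324.18137690945224], [0.0, 379.0407958003884, 202.75265613301548], [0.0, 0.0, 1.0]] -0.005365032087477525 [[0.909, -0.314, 0.273, 0.165], [-0.416, -0.704, 0.576, -0.766], [0.012, -0.637, -0.771, 1.104], [0.0, 0.0, 0.0, 1.0]]
{'mtx': array([[319.83405149,   0.        , 317.14261917],
       [  0.        , 319.83405149, 200.45645237],
       [  0.        ,   0.        ,   1.        ]]), 'k1': -0.057052183224516065, 'tool_from_camera': array([[ 9.28613220e-05, -9.61790625e-01, -2.73786020e-01,
         6.93401494e-02],
       [ 9.99999953e-01,  9.15981733e-06,  3.06997016e-04,
        -1.43993939e-03],
       [-2.92759022e-04, -2.73786035e-01,  9.61790581e-01,
        -1.42856075e-01],
       [ 0.00000000e+00,  0.00000000e+00,  0.00000000e+00,
         1.00000000e+00]])}
{'t': 0.1, 'q': array([ 9.86992390e-01,  5.33127200e-02,  1.61419013e+00, -2.60564868e-05,
        1.47603307e+00, -1.19020950e-01]), 'dq': array([-3.87083064e-04, -9.16668455e-04, -4.06248796e-03, -5.70459514e-05,
       -1.13632333e-03,  8.67159228e-04]), 'effort': array([-2.58966480e-05, -3.94904780e+01, -3.71363533e+01, -1.27777735e-04,
        3.92377362e-03,  1.39770145e-05]), 'tool_pos': array([0.27983445, 0.55819621, 0.23015244]), 'tool_rot': array([-7.23373150e-01, -3.05651401e+00,  2.87937270e-03]), 'contact_force': array([-0.16822039, -0.48758093,  0.41192138]), 'wrist_torque': array([-0.01141418,  0.00370003, -0.01578173]), 'grip_force': 0.0, 'opening': 0.08559237266965782}
```

View pics/top0.png

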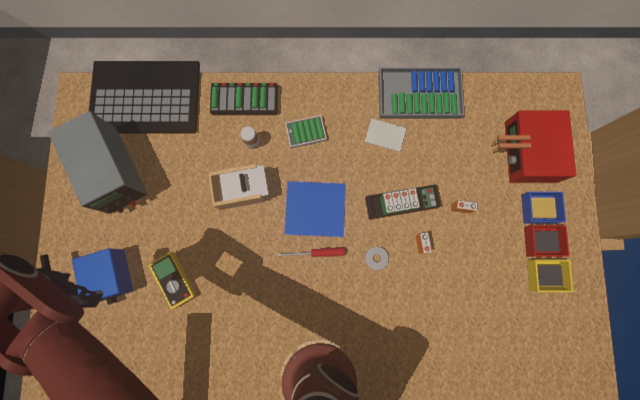

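View pics/side0.png

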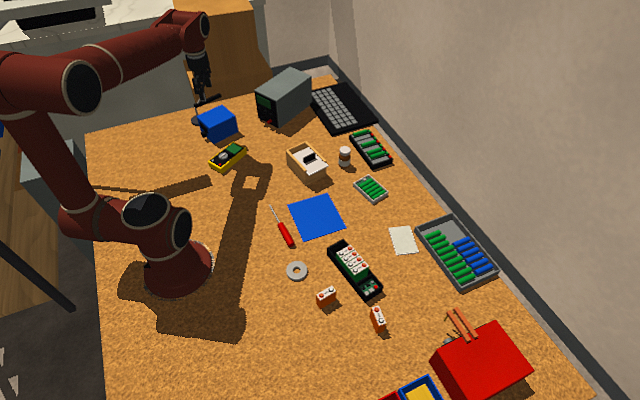

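```bash
cat > a.py <<'E'
from h import *
f=np.load('/tmp/top.npz'); c=(f['im'],f['d'],f['K'],float(f['k1']),f['T']); P=cloud(c)
save(cv2.vconcat([cv2.resize(c[0][150:250,190:350],None,fx=5,fy=3,interpolation=2)[:,:800],cv2.resize(c[0][180:250,350:490],None,fx=5.6,fy=4,interpolation=2)[:,:784].copy()if 0 else cv2.resize(c[0][180:250,350:490],(800,300),interpolation=2)]),'crop1.png')
hsv=cv2.cvtColor(c[0],cv2.COLOR_RGB2HSV)
m=cv2.inRange(hsv,(110,120,60),(125,255,255)); m[:170]=0;m[250:]=0;m[:,:270]=0;m[:,360:]=0
def rect(m,z,n):
    cs,_=cv2.findContours(m,0,2); k=max(cs,key=cv2.contourArea).reshape(-1,2); X=onplane(k,c,z)
    r=cv2.minAreaRect((X[:,:2]*1000).astype(np.float32)); print(n,r)
rect(m,.003,'mat')
H=P[...,2]
for n,(a,b,l,r),z in [('box',(150,215,200,280),(.045,.12)),('case',(180,225,360,445),(.03,.09))]:
    m=np.zeros(H.shape,np.uint8); m[a:b,l:r]=((H[a:b,l:r]>z[0])&(H[a:b,l:r]<z[1]))*255
    X=P[m>0]; print(n,cv2.minAreaRect((X[:,:2]*1000).astype(np.float32)),X[:,2].max())
for p in [(212,185),(220,183),(243,185),(258,185),(403,200),(380,205),(430,197),(465,206),(425,242)]: print(p,P[p[1],p[0]].round(3))
E
python3 a.py
```

```text
mat ((499.03045654296875, 12.344436645507812), (177.23390197753906, 160.42063903808594), 87.59217071533203)
box ((558.4031372070312, 233.703857421875), (101.4150619506836, 160.65426635742188), 10.682576179504395) 0.1048048127735084
case ((516.33203125, -250.14353942871094), (69.21940612792969, 212.5279541015625), 9.623830795288086) 0.07599221678335621
(212, 185) [0.557 0.31  0.073]
(220, 183) [0.578 0.305 0.004]
(243, 185) [0.553 0.215 0.096]
(258, 185) [0.556 0.176 0.078]
(403, 200) [ 0.514 -0.244  0.071]
(380, 205) [ 0.509 -0.186  0.008]
(430, 197) [ 0.531 -0.335  0.024]
(465, 206) [ 0.498 -0.426  0.061]
(425, 242) [ 0.393 -0.304  0.065]
```

View pics/crop1.png

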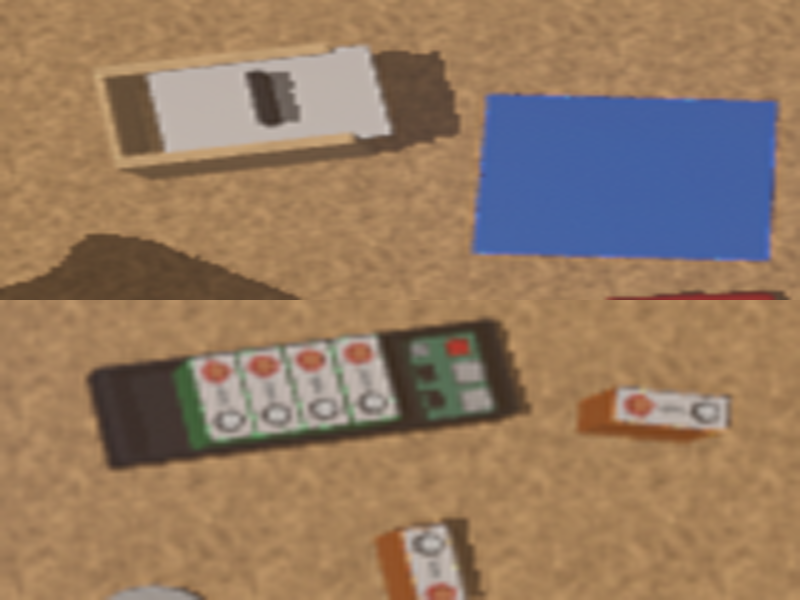

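```bash
cat > g.py <<'E'
import sys
from h import *
x,y,z,yaw=map(float,sys.argv[1:5])   # m, deg: world angle of tool y
o=ctrl.get_obs(); M=R.from_rotvec(o['tool_rot']).as_matrix()
d=M.T@(np.array([x,y,z])-o['tool_pos'])*1000
a=np.degrees(np.arctan2(M[1,1],M[0,1])); r=-((yaw-a+90)%180-90)
print('pos',o['tool_pos'].round(4),'yaw',a.round(2),'tiltz',M[:,2].round(4),'t',round(o['t'],2),'q6',o['q'][5].round(2))
print('tx ty tz',d.round(1),'roll',np.radians(r).round(4),' F',o['contact_force'].round(1),'open',round(o['opening']*1000,1),'grip',round(o['grip_force'],1))
E
python3 g.py .553 .215 .30 100.7
```

```text
pos [0.2798 0.5582 0.2302] yaw 63.37 tiltz [-0.001  -0.0016 -1.    ] t 0.1 q6 -0.12
tx ty tz [-398.  -184.5  -69.6] roll -0.6515  F [-0.2 -0.5  0.4] open 85.6 grip 0.0
```

```bash
python3 -m handwheel '[{"tx":-33.2,"ty":-15.4,"tz":-5.8},{"tx":-33.2,"ty":-15.4,"tz":-5.8},{"tx":-33.2,"ty":-15.4,"tz":-5.8},{"tx":-33.2,"ty":-15.4,"tz":-5.8},{"tx":-33.2,"ty":-15.4,"tz":-5.8},{"tx":-33.2,"ty":-15.4,"tz":-5.8},{"tx":-33.2,"ty":-15.4,"tz":-5.8},{"tx":-33.2,"ty":-15.4,"tz":-5.8},{"tx":-33.2,"ty":-15.4,"tz":-5.8},{"tx":-33.2,"ty":-15.4,"tz":-5.8},{"tx":-33.2,"ty":-15.4,"tz":-5.8},{"tx":-33.2,"ty":-15.4,"tz":-5.8}]'
python3 -m handwheel '[{"roll":-0.109},{"roll":-0.109},{"roll":-0.109},{"roll":-0.109},{"roll":-0.109},{"roll":-0.109},{"tx":0},{"tx":0}]'; python3 g.py .553 .215 .30 100.7
python3 - <<'E'
from h import *
c=cam('wrist'); save(c[0],'w1.png'); np.savez('/tmp/w1',im=c[0],d=c[1],K=c[2],k1=c[3],T=c[4])
E
```

```text
pos [0.2798 0.5582 0.2302] yaw 63.37 tiltz [-0.001  -0.0016 -1.    ] t 0.1 q6 -0.12
tx ty tz [-398.  -184.5  -69.6] roll -0.6515  F [-0.2 -0.5  0.4] open 85.6 grip 0.0$[0]: bad value
$[0]: bad value
```

View pics/w1.png

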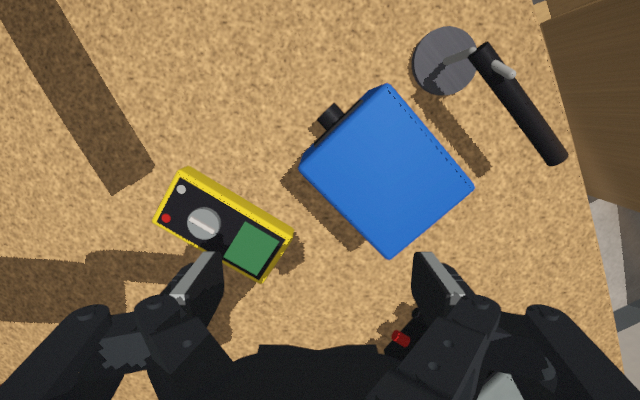

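```bash
python3 -m handwheel '[{"tx":-5,"ty":-2,"tz":-10,"roll":0}]'; python3 -m handwheel --help | head -20
```

```text
t: 0.23
tool_pos: [0.2825, 0.5536, 0.2383]
tool_rot: [-0.722, -3.055, 0.008]
contact_force: [-0.2, 0.4, -0.2]
opening: 0.085
grip_force: 0.0invalid input: not JSON, or not a number
```

```bash
python3 -m handwheel '[{"tx":-32.8,"ty":-15.2,"tz":-5,"roll":0},{"tx":-32.8,"ty":-15.2,"tz":-5,"roll":0},{"tx":-32.8,"ty":-15.2,"tz":-5,"roll":0},{"tx":-32.8,"ty":-15.2,"tz":-5,"roll":0},{"tx":-32.8,"ty":-15.2,"tz":-5,"roll":0},{"tx":-32.8,"ty":-15.2,"tz":-5,"roll":0},{"tx":-32.8,"ty":-15.2,"tz":-5,"roll":0},{"tx":-32.8,"ty":-15.2,"tz":-5,"roll":0},{"tx":-32.8,"ty":-15.2,"tz":-5,"roll":0},{"tx":-32.8,"ty":-15.2,"tz":-5,"roll":0},{"tx":-32.8,"ty":-15.2,"tz":-5,"roll":0},{"tx":-32.8,"ty":-15.2,"tz":-5,"roll":0}]' >/dev/null
python3 -m handwheel '[{"tx":0,"ty":0,"tz":0,"roll":-0.109},{"tx":0,"ty":0,"tz":0,"roll":-0.109},{"tx":0,"ty":0,"tz":0,"roll":-0.109},{"tx":0,"ty":0,"tz":0,"roll":-0.109},{"tx":0,"ty":0,"tz":0,"roll":-0.109},{"tx":0,"ty":0,"tz":0,"roll":-0.109},{"tx":0,"ty":0,"tz":0,"roll":0},{"tx":0,"ty":0,"tz":0,"roll":0},{"tx":0,"ty":0,"tz":0,"roll":0}]' >/dev/null; python3 g.py .553 .215 .30 100.7
python3 - <<'E'
from h import *
c=cam('wrist'); save(c[0],'w2.png'); np.savez('/tmp/w2',im=c[0],d=c[1],K=c[2],k1=c[3],T=c[4])
E
```

```text
pos [0.5538 0.215  0.3017] yaw 100.7 tiltz [ 3.e-04 -0.e+00 -1.e+00] t 1.98 q6 -1.51
tx ty tz [0.8 0.1 1.7] roll 0.0001  F [-0.5  1.8 -0.4] open 85.2 grip 0.0
```

View pics/w2.png

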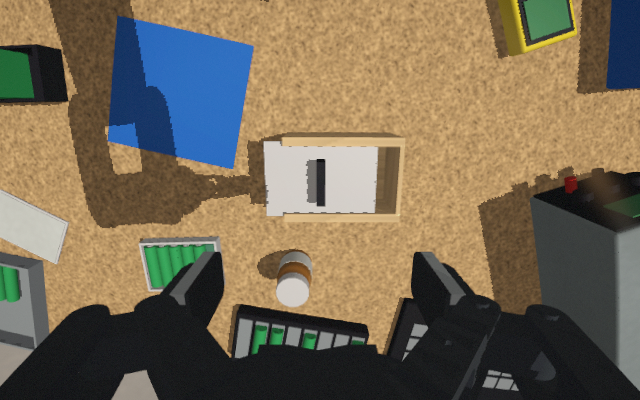

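```bash
cat > b.py <<'E'
from h import *
f=np.load('/tmp/w2.npz'); c=(f['im'],f['d'],f['K'],float(f['k1']),f['T']); P=cloud(c)
hsv=cv2.cvtColor(c[0],cv2.COLOR_RGB2HSV)
def rect(m,z,n):
    cs,_=cv2.findContours(m,0,2); k=max(cs,key=cv2.contourArea).reshape(-1,2); X=onplane(k,c,z)
    print(n,cv2.minAreaRect((X[:,:2]*1000).astype(np.float32)))
roi=np.zeros(hsv.shape[:2],np.uint8); roi[125:228,250:412]=255
bar=cv2.inRange(hsv,(0,0,0),(180,255,45))&roi
b2=np.zeros_like(bar); b2[150:215,312:332]=bar[150:215,312:332]
rect(b2,.101,'bar')
print('bar depth z',np.median(P[...,2][b2>0]))
lid=cv2.inRange(hsv,(0,0,130),(180,40,255))&roi
rect(lid,.077,'lid'); print('lidz',np.median(P[...,2][lid>0]))
Z=P[...,2]; w=((Z>.05)&(Z<.12)&(roi>0)).astype(np.uint8)*255
X=P[w>0]; 
rim=(Z>.0785)&(Z<.09)&(roi>0)&(hsv[...,1]>60); rim=cv2.morphologyEx(rim.astype(np.uint8)*255,cv2.MORPH_CLOSE,np.ones((3,3)))
X=P[rim>0]; print('rim',cv2.minAreaRect((X[:,:2]*1000).astype(np.float32)),np.median(X[:,2]),len(X))
m=cv2.inRange(hsv,(110,150,40),(125,255,255)); m[:,260:]=0; rect(m,.003,'mat')
E
python3 b.py
```

```text
bar ((559.7444458007812, 218.7510986328125), (50.60497283935547, 7.699899196624756), 10.703222274780273)
bar depth z 0.10121149787433797
lid ((561.7314453125, 219.1148681640625), (88.73121643066406, 131.66696166992188), 10.679136276245117)
lidz 0.07729945164569349
rim ((542.9649658203125, 241.84552001953125), (129.463134765625, 137.58053588867188), 10.950143814086914) 0.08322385600722276 2503
mat ((582.1161499023438, 32.71425247192383), (0.0, 0.0), 0.0)
```

```bash
python3 -m handwheel '[{"tx":-7.3,"ty":2.7,"tz":0,"roll":0},{"tx":0,"ty":0,"tz":30,"roll":0},{"tx":0,"ty":0,"tz":30,"roll":0},{"tx":0,"ty":0,"tz":30,"roll":0},{"tx":0,"ty":0,"tz":30,"roll":0},{"tx":0,"ty":0,"tz":30,"roll":0},{"tx":0,"ty":0,"tz":30,"roll":0},{"tx":0,"ty":0,"tz":15,"roll":0},{"tx":0,"ty":0,"tz":0,"roll":0},{"tx":0,"ty":0,"tz":0,"roll":0}]' 40 50; python3 g.py .5605 .219 .0805 100.7
```

```text
t: 2.87
tool_pos: [0.5601, 0.2192, 0.1054]
tool_rot: [0.296, -3.126, 0.001]
contact_force: [-0.5, -1.2, 0.4]
opening: 0.04
grip_force: 0.0
pos [0.5601 0.2192 0.1054] yaw 100.82 tiltz [-2.e-03 -5.e-04 -1.e+00] t 2.87 q6 -1.51
tx ty tz [-0.4 -0.3 24.9] roll 0.002  F [-0.5 -1.2  0.4] open 40.0 grip 0.0
```

```bash
python3 -m handwheel '[{"tx":0,"ty":0,"tz":12,"roll":0},{"tx":0,"ty":0,"tz":11,"roll":0},{"tx":0,"ty":0,"tz":0,"roll":0},{"tx":0,"ty":0,"tz":0,"roll":0}]'; python3 -m handwheel '[{"tx":0,"ty":0,"tz":0,"roll":0},{"tx":0,"ty":0,"tz":0,"roll":0},{"tx":0,"ty":0,"tz":0,"roll":0},{"tx":0,"ty":0,"tz":0,"roll":0},{"tx":0,"ty":0,"tz":0,"roll":0},{"tx":0,"ty":0,"tz":0,"roll":0},{"tx":0,"ty":0,"tz":0,"roll":0},{"tx":0,"ty":0,"tz":0,"roll":0}]' 0 60;python3 g.py .5605 .219 .0805 100.7
```

```text
t: 3.2
tool_pos: [0.5601, 0.2191, 0.0828]
tool_rot: [0.297, -3.127, 0.0]
contact_force: [-0.3, 1.1, -0.7]
opening: 0.0402
grip_force: 0.0
t: 3.87
tool_pos: [0.5611, 0.2194, 0.0843]
tool_rot: [-0.297, 3.126, 0.0]
contact_force: [-0.9, -0.1, 5.9]
opening: 0.0084
grip_force: 61.5
pos [0.5611 0.2194 0.0843] yaw 100.84 tiltz [ 1.5e-03  4.0e-04 -1.0e+00] t 3.87 q6 -1.51
tx ty tz [ 0.7 -0.2  3.8] roll 0.0024  F [-0.9 -0.1  5.9] open 8.4 grip 61.5
```

```bash
python3 -m handwheel '[{"tx":0,"ty":0,"tz":-1.5,"roll":0},{"tx":0,"ty":-5,"tz":0,"roll":0},{"tx":0,"ty":-10,"tz":0,"roll":0},{"tx":0,"ty":-10,"tz":0,"roll":0},{"tx":0,"ty":-10,"tz":0,"roll":0},{"tx":0,"ty":0,"tz":0,"roll":0}]' | grep -v rot;python3 g.py .589 .072 .0843 100.7
```

```text
t: 4.37
tool_pos: [0.5672, 0.1825, 0.0844]
contact_force: [0.9, -0.4, 0.1]
opening: 0.0085
grip_force: 60.8
pos [0.5672 0.1825 0.0844] yaw 100.71 tiltz [-7.0e-04 -1.1e-03 -1.0e+00] t 4.37 q6 -1.57
tx ty tz [  -0.9 -112.6    0.2] roll 0.0002  F [ 0.9 -0.4  0.1] open 8.5 grip 60.8
```

```bash
python3 -m handwheel '[{"tx":0,"ty":-10,"tz":0,"roll":0},{"tx":0,"ty":-10,"tz":0,"roll":0},{"tx":0,"ty":-10,"tz":0,"roll":0},{"tx":0,"ty":-10,"tz":0,"roll":0},{"tx":0,"ty":-10,"tz":0,"roll":0},{"tx":0,"ty":-10,"tz":0,"roll":0},{"tx":0,"ty":-10,"tz":0,"roll":0},{"tx":0,"ty":-10,"tz":0,"roll":0},{"tx":0,"ty":-10,"tz":0,"roll":0},{"tx":0,"ty":-10,"tz":0,"roll":0},{"tx":0,"ty":-10,"tz":0,"roll":0},{"tx":0,"ty":0,"tz":0,"roll":0}]' | grep -v rot
python3 - <<'E'
from h import *
for n in ['top','wrist']:
    c=cam(n); np.savez('/tmp/%s3'%n,im=c[0],d=c[1],K=c[2],k1=c[3],T=c[4]); 
    save(c[0],n+'3.png')
E
python3 g.py .499 .012 .0843 90
```

```text
t: 5.37
tool_pos: [0.5882, 0.075, 0.0849]
contact_force: [0.9, 0.3, -1.2]
opening: 0.0086
grip_force: 60.8
pos [0.5878 0.0764 0.0848] yaw 100.79 tiltz [-1.e-04  4.e-04 -1.e+00] t 5.47 q6 -1.76
tx ty tz [ 99.3 -46.7   0.5] roll 0.1883  F [-0.5  0.4 -0.5] open 8.4 grip 60.8
```

View pics/wrist3.png

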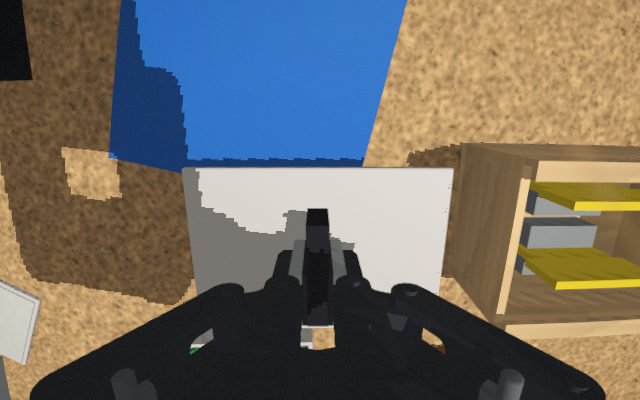

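```bash
python3 -m handwheel '[{"tx":20,"ty":-9.4,"tz":-2,"roll":0},{"tx":20,"ty":-9.4,"tz":0,"roll":0},{"tx":20,"ty":-9.4,"tz":0,"roll":0},{"tx":20,"ty":-9.4,"tz":0,"roll":0},{"tx":19.3,"ty":-9.4,"tz":0,"roll":0},{"tx":0,"ty":0,"tz":15,"roll":0.094},{"tx":0,"ty":0,"tz":15,"roll":0.094},{"tx":0,"ty":0,"tz":15,"roll":0},{"tx":0,"ty":0,"tz":15,"roll":0},{"tx":0,"ty":0,"tz":5,"roll":0},{"tx":0,"ty":0,"tz":0,"roll":0}]' | grep -v rot;python3 g.py .499 .012 .0158 90
```

```text
t: 6.38
tool_pos: [0.4976, 0.0125, 0.0202]
contact_force: [0.4, 1.2, -1.2]
opening: 0.0084
grip_force: 60.7
pos [0.4976 0.0125 0.0202] yaw 90.1 tiltz [-3.5e-03  6.0e-04 -1.0e+00] t 6.38 q6 -1.7
tx ty tz [-1.5 -0.5  4.4] roll 0.0018  F [ 0.4  1.2 -1.2] open 8.4 grip 60.7
```

```bash
python3 -m handwheel '[{"tx":0,"ty":0,"tz":1.5,"roll":0},{"tx":0,"ty":0,"tz":1.5,"roll":0},{"tx":0,"ty":0,"tz":1.0,"roll":0},{"tx":0,"ty":0,"tz":0,"roll":0},{"tx":0,"ty":0,"tz":0,"roll":0}]' | grep -v rot
```

```text
t: 6.8
tool_pos: [0.4994, 0.0119, 0.0183]
contact_force: [-0.7, -1.0, -0.2]
opening: 0.0086
grip_force: 60.8
```

```bash
python3 -m handwheel '[{"tx":0,"ty":0,"tz":1,"roll":0},{"tx":0,"ty":0,"tz":1,"roll":0},{"tx":0,"ty":0,"tz":0,"roll":0},{"tx":0,"ty":0,"tz":0,"roll":0}]' | grep -v rot; python3 -m handwheel '[{"tx":0,"ty":0,"tz":1,"roll":0},{"tx":0,"ty":0,"tz":1,"roll":0},{"tx":0,"ty":0,"tz":0,"roll":0},{"tx":0,"ty":0,"tz":0,"roll":0}]' | grep -v rot
```

```text
t: 7.13
tool_pos: [0.4989, 0.012, 0.0157]
contact_force: [-0.3, -1.1, -0.8]
opening: 0.0085
grip_force: 60.8
t: 7.47
tool_pos: [0.4992, 0.0119, 0.0153]
contact_force: [-4.6, 0.6, 10.1]
opening: 0.0085
grip_force: 62.3
```

Contact. Relax the downward command and release, lift.

```bash
python3 -m handwheel '[{"tx":0,"ty":0,"tz":-1,"roll":0},{"tx":0,"ty":0,"tz":0,"roll":0}]' | grep force; python3 -m handwheel '[{"tx":0,"ty":0,"tz":0,"roll":0},{"tx":0,"ty":0,"tz":0,"roll":0},{"tx":0,"ty":0,"tz":0,"roll":0},{"tx":0,"ty":0,"tz":0,"roll":0},{"tx":0,"ty":0,"tz":0,"roll":0},{"tx":0,"ty":0,"tz":-10,"roll":0},{"tx":0,"ty":0,"tz":-20,"roll":0},{"tx":0,"ty":0,"tz":-35,"roll":0},{"tx":0,"ty":0,"tz":-40,"roll":0},{"tx":0,"ty":0,"tz":-40,"roll":0},{"tx":0,"ty":0,"tz":-40,"roll":0},{"tx":0,"ty":0,"tz":-40,"roll":0}]' 45 >/dev/null;python3 g.py .543 .195 .30 100.7
```

```text
contact_force: [-2.0, -0.2, 4.0]
grip_force: 61.4
pos [0.4986 0.012  0.2427] yaw 90.07 tiltz [ 1.e-03 -1.e-04 -1.e+00] t 8.63 q6 -1.7
tx ty tz [-44.7 182.9 -57.3] roll -0.1855  F [ 0.4 -1.  -0.2] open 45.0 grip 0.0
```

```bash
python3 -m handwheel '[{"tx":-8,"ty":38,"tz":-8,"roll":0},{"tx":-9,"ty":38,"tz":-8,"roll":0},{"tx":-9,"ty":38,"tz":-8,"roll":0},{"tx":-9,"ty":38,"tz":-8,"roll":0},{"tx":-9,"ty":38,"tz":-5,"roll":0},{"tx":0,"ty":38,"tz":0,"roll":0},{"tx":0,"ty":0,"tz":0,"roll":-0.093},{"tx":0,"ty":0,"tz":0,"roll":-0.093},{"tx":0,"ty":0,"tz":0,"roll":0},{"tx":0,"ty":0,"tz":0,"roll":0}]'|grep force
python3 - <<'E'
from h import *
for n in ['top','wrist']:
    c=cam(n); np.savez('/tmp/%s4'%n,im=c[0],d=c[1],K=c[2],k1=c[3],T=c[4]); 
    save(c[0] if n=='wrist' else c[0][150:260,200:450],n+'4.png')
E
python3 g.py .545 .235 .26 100.7
```

```text
contact_force: [0.6, -0.4, -0.3]
grip_force: 0.0
pos [0.5427 0.2396 0.2772] yaw 100.59 tiltz [ 3.e-04  1.e-04 -1.e+00] t 9.57 q6 -1.47
tx ty tz [-1.4 -5.  17.2] roll -0.0019  F [-0.1 -0.3  0.6] open 45.0 grip 0.0
```

View pics/wrist4.png

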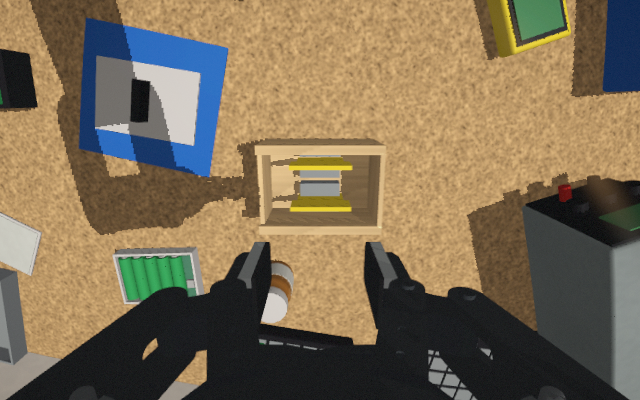

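```bash
cat > m.py <<'E'
from h import *
import sys
f=np.load(sys.argv[1]); c=(f['im'],f['d'],f['K'],float(f['k1']),f['T']); P=cloud(c); Z=P[...,2]
hsv=cv2.cvtColor(c[0],cv2.COLOR_RGB2HSV)
y=cv2.inRange(hsv,(22,150,80),(35,255,255)); y[:120]=0; y[240:]=0; y[:,:230]=0; y[:,420:]=0
n,l,s,ce=cv2.connectedComponentsWithStats(y)
for i in range(1,n):
    if s[i,4]<80: continue
    m=l==i; zt=np.percentile(Z[m],95)
    t=m&(Z>.062)
    cs,_=cv2.findContours(t.astype(np.uint8),0,2); k=max(cs,key=cv2.contourArea).reshape(-1,2)
    X=onplane(k,c,.070)[:,:2]*1000; r=cv2.minAreaRect(X.astype(np.float32))
    print('card px',s[i],'ztop',zt.round(4),'top rect',np.round(r[0],1),np.round(r[1],1),round(r[2],1),'depth mean',P[t].mean(0).round(4))
g=(Z>.079)&(Z<.09); g[:120]=0;g[245:]=0;g[:,:230]=0;g[:,420:]=0
X=P[g]; print('rim',cv2.minAreaRect((X[:,:2]*1000).astype(np.float32)))
E
python3 m.py /tmp/wrist4.npz
python3 - <<'E'
from h import *
f=np.load('/tmp/wrist4.npz'); c=(f['im'],f['d'],f['K'],float(f['k1']),f['T'])
w=cv2.inRange(c[0],(165,160,155),(255,255,255)); w[:40]=0;w[160:]=0;w[:,:90]=0;w[:,215:]=0
# bar top
b=cv2.inRange(c[0],(0,0,0),(45,45,45)); b[:70]=0;b[130:]=0;b[:,:125]=0;b[:,155:]=0
X=onplane(np.argwhere(b)[:,::-1],c,.032); print('bar mean',X.mean(0), 'lid depth', np.median(cloud(c)[...,2][w>0]))
m=cv2.inRange(c[0],(0,40,120),(80,140,255)); m[:,240:]=0; k=cv2.findNonZero(m).reshape(-1,2)
X=onplane(k,c,.003)[:,:2]; print('mat',cv2.minAreaRect((X*1000).astype(np.float32)))
E
```

```text
card px [289 157  64  14 723] ztop 0.0711 top rect [532.9 240.6] [ 5.6 69.8] 10.6 depth mean [0.5327 0.2407 0.072 ]
card px [290 193  62  19 834] ztop 0.0709 top rect [579.5 249.5] [ 6.  70.1] 10.6 depth mean [0.58   0.2497 0.0686]
rim ((557.7633056640625, 244.4450225830078), (101.00933837890625, 137.2720489501953), 10.595685958862305)
bar mean [0.50044125 0.01644492 0.032     ] lid depth 0.008190683459069314
mat ((500.10003662109375, 23.70407485961914), (157.45535278320312, 164.71556091308594), 87.35699462890625)
```

```bash
python3 -m handwheel '[{"tx":0,"ty":0,"tz":0,"roll":0.123},{"tx":0,"ty":0,"tz":0,"roll":0.123},{"tx":0,"ty":0,"tz":0,"roll":0.123},{"tx":0,"ty":0,"tz":0,"roll":0.123},{"tx":0,"ty":0,"tz":0,"roll":0.123},{"tx":0,"ty":0,"tz":0,"roll":0.123},{"tx":0,"ty":0,"tz":0,"roll":0.123},{"tx":0,"ty":0,"tz":0,"roll":0.123},{"tx":0,"ty":0,"tz":0,"roll":0.123},{"tx":0,"ty":0,"tz":0,"roll":0.123},{"tx":0,"ty":0,"tz":0,"roll":0.123},{"tx":0,"ty":0,"tz":0,"roll":0.123}]' 80|grep force; python3 -m handwheel '[{"tx":0,"ty":0,"tz":0,"roll":0.112},{"tx":0,"ty":0,"tz":0,"roll":0},{"tx":0,"ty":0,"tz":0,"roll":0}]' | grep force;  python3 g.py .51 -.24 .28 9.6
```

```text
contact_force: [-0.5, 0.6, 0.7]
grip_force: 0.0
contact_force: [0.1, 0.3, 0.3]
grip_force: 0.0
pos [0.5428 0.2395 0.277 ] yaw 9.81 tiltz [ 2.e-04  1.e-04 -1.e+00] t 10.82 q6 0.12
tx ty tz [-466.9 -114.1   -3.1] roll 0.0037  F [0.1 0.3 0.3] open 79.7 grip 0.0
```

```bash
python3 -m handwheel '[{"tx":-38.9,"ty":-9.5,"tz":0,"roll":0},{"tx":-38.9,"ty":-9.5,"tz":0,"roll":0},{"tx":-38.9,"ty":-9.5,"tz":0,"roll":0},{"tx":-38.9,"ty":-9.5,"tz":0,"roll":0},{"tx":-38.9,"ty":-9.5,"tz":0,"roll":0},{"tx":-38.9,"ty":-9.5,"tz":0,"roll":0},{"tx":-38.9,"ty":-9.5,"tz":0,"roll":0},{"tx":-38.9,"ty":-9.5,"tz":0,"roll":0},{"tx":-38.9,"ty":-9.5,"tz":0,"roll":0},{"tx":-38.9,"ty":-9.5,"tz":0,"roll":0},{"tx":-38.9,"ty":-9.5,"tz":0,"roll":0},{"tx":-38.9,"ty":-9.5,"tz":0,"roll":0}]' |grep force; python3 -m handwheel '[{"tx":0,"ty":0,"tz":0,"roll":0},{"tx":0,"ty":0,"tz":0,"roll":0},{"tx":0,"ty":0,"tz":0,"roll":0}]' | grep force
python3 - <<'E'
from h import *
c=cam('wrist'); np.savez('/tmp/w5',im=c[0],d=c[1],K=c[2],k1=c[3],T=c[4]); 
save(cv2.resize(c[0][60:300,160:480],None,fx=2.5,fy=2.5,interpolation=2),'w5.png')
E
python3 g.py .51 -.24 .28 9.6
```

```text
contact_force: [0.7, 0.3, 1.2]
grip_force: 0.0
contact_force: [-0.2, -0.5, 0.4]
grip_force: 0.0
pos [ 0.5094 -0.2386  0.2768] yaw 9.82 tiltz [ 0.e+00  5.e-04 -1.e+00] t 12.12 q6 -0.74
tx ty tz [-1.5  0.3 -3.2] roll 0.0038  F [-0.6  0.4 -1.1] open 80.1 grip 0.0
```

View pics/w5.png

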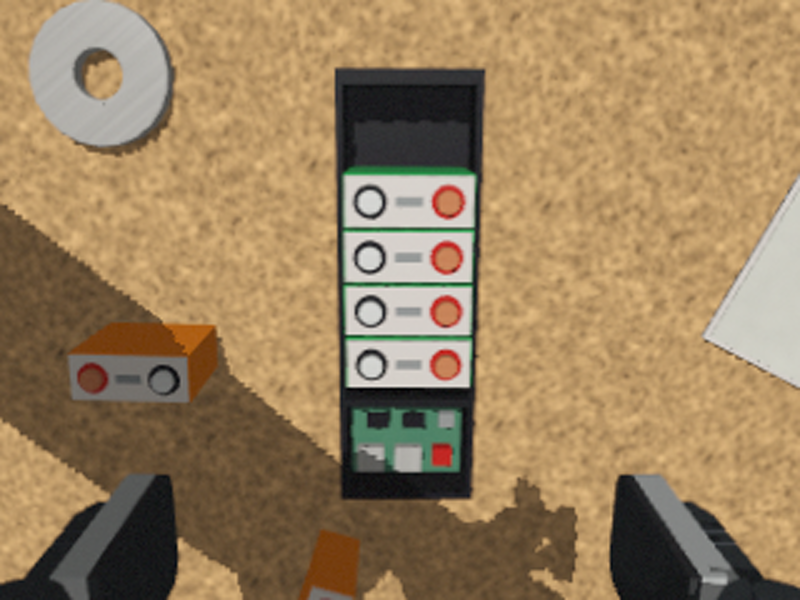

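```bash
cat > cells.py <<'E'
from h import *
import sys
f=np.load(sys.argv[1]); c=(f['im'],f['d'],f['K'],float(f['k1']),f['T']); P=cloud(c); Z=P[...,2]
hsv=cv2.cvtColor(c[0],cv2.COLOR_RGB2HSV)
r=slice(*map(int,sys.argv[2:4])),slice(*map(int,sys.argv[4:6]))
w=np.zeros(Z.shape,np.uint8); w[r]=((c[0][r].min(2)>120)&(hsv[r][...,1]<60)&(Z[r]>.055)).astype(np.uint8)*255
w=cv2.morphologyEx(w,cv2.MORPH_OPEN,np.ones((2,2)))
cs,_=cv2.findContours(w,0,2)
yaw=np.radians(9.7) if len(sys.argv)<7 else np.radians(float(sys.argv[6])); ex=np.array([np.cos(yaw),np.sin(yaw)]); ey=np.array([-ex[1],ex[0]])
for k in cs:
    if cv2.contourArea(k)<150: continue
    X=onplane(k.reshape(-1,2),c,.066)[:,:2]; R_=cv2.minAreaRect((X*1000).astype(np.float32))
    m=cv2.drawContours(np.zeros_like(w),[k],-1,255,-1)
    print('cell',np.round(R_[0],1),np.round(R_[1],1),round(R_[2],1),'z',np.median(Z[m>0]).round(4),'along x,y',(np.array(R_[0])@ex).round(1),(np.array(R_[0])@ey).round(1))
g=np.zeros(Z.shape,bool); g[r]=(c[0][r].max(2)<75)&(Z[r]>.036)&(Z[r]<.048)
X=P[g][:,:2]*1000; R_=cv2.minAreaRect(X.astype(np.float32)); print('rim',R_,'z',np.median(P[g][:,2]),'xy',np.array(R_[0])@ex,np.array(R_[0])@ey)
a=X@ex;b=X@ey; print('x range',np.percentile(a,[.5,5,95,99.5]).round(1),'y range',np.percentile(b,[.5,99.5]).round(1))
E
python3 cells.py /tmp/w5.npz 80 265 290 360
```

```text
cell [ 523.  -276.4] [55.9 21.7] 9.8 z 0.0685 along x,y 468.9 -360.6
cell [ 518.5 -251.9] [57. 21.] 9.8 z 0.0683 along x,y 468.7 -335.7
cell [ 514.3 -227.7] [56.1 21.3] 9.8 z 0.0684 along x,y 468.6 -311.1
cell [ 510.  -203.3] [57.2 21.7] 9.8 z 0.0684 along x,y 468.5 -286.3
rim ((517.5389404296875, -251.04586791992188), (67.30120849609375, 211.16213989257812), 9.44472599029541) z 0.042067463915964276 xy 467.8413664419272 -334.656597882816
x range [434.3 434.9 500.4 501.1] y range [-439.8 -229.3]
```

```bash
python3 g.py .5097 -.2018 .16 9.75
```

```text
pos [ 0.5094 -0.2386  0.2768] yaw 9.82 tiltz [ 0.e+00  5.e-04 -1.e+00] t 12.12 q6 -0.74
tx ty tz [ 36.2   6.5 116.8] roll 0.0012  F [-0.6  0.4 -1.1] open 80.1 grip 0.0
```

```bash
python3 -m handwheel '[{"tx":18.1,"ty":3.3,"tz":19,"roll":0},{"tx":18.1,"ty":3.2,"tz":20,"roll":0.001},{"tx":0,"ty":0,"tz":20,"roll":0},{"tx":0,"ty":0,"tz":20,"roll":0},{"tx":0,"ty":0,"tz":20,"roll":0},{"tx":0,"ty":0,"tz":18,"roll":0},{"tx":0,"ty":0,"tz":0,"roll":0},{"tx":0,"ty":0,"tz":0,"roll":0},{"tx":0,"ty":0,"tz":0,"roll":0}]' 76 60|grep force
python3 - <<'E'
from h import *
c=cam('wrist'); np.savez('/tmp/w6',im=c[0],d=c[1],K=c[2],k1=c[3],T=c[4]); 
save(c[0],'w6.png')
E
python3 g.py .5097 -.2018 .044 9.75
```

```text
contact_force: [0.4, -0.0, -0.2]
grip_force: 0.0
pos [ 0.5107 -0.2025  0.1618] yaw 9.75 tiltz [ 0.0027 -0.0015 -1.    ] t 12.92 q6 -0.68
tx ty tz [  1.1  -1.2 117.8] roll 0.0  F [-0.2  0.1  0.7] open 75.9 grip 0.0
```

View pics/w6.png

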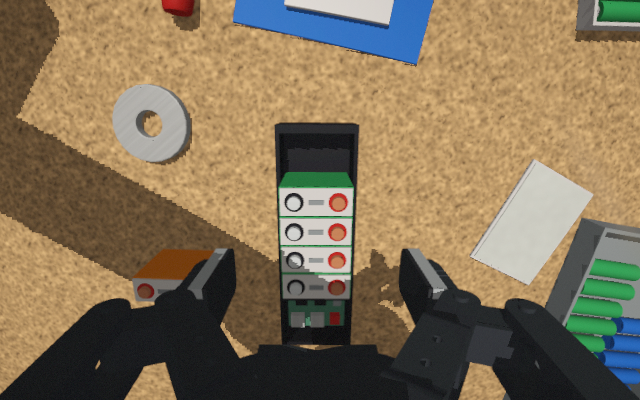

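```bash
python3 cells.py /tmp/w6.npz 115 272 265 365 9.75; python3 - <<'E'
from h import *
# triangulate cell4 label centre from the two wrist places
L=[]
for n,uv_r in (('/tmp/w5.npz',(128,152,295,352)),('/tmp/w6.npz',(188,217,275,358))):
    f=np.load(n); c=(f['im'],f['d'],f['K'],float(f['k1']),f['T']); a,b,l,r=uv_r
    hsv=cv2.cvtColor(c[0],cv2.COLOR_RGB2HSV); m=np.zeros(hsv.shape[:2],np.uint8)
    m[a:b,l:r]=((c[0][a:b,l:r].min(2)>120)&(hsv[a:b,l:r,1]<60))*255
    cs,_=cv2.findContours(m,0,2); k=max(cs,key=cv2.contourArea); uv=cv2.minAreaRect(k)[0]
    q=rays(uv,c[2],c[3])[0]; d=c[4][:3,:3]@np.r_[q,1]; L.append((c[4][:3,3],d/np.linalg.norm(d)))
A=sum(np.eye(3)-np.outer(d,d) for o,d in L); b=sum((np.eye(3)-np.outer(d,d))@o for o,d in L); print(np.linalg.solve(A,b).round(4))
E
```

```text
cell [ 518.3 -252. ] [56.6 21.7] 9.7 z 0.0683 along x,y 468.1 -336.1
cell [ 513.7 -227.8] [57.1 22.2] 9.7 z 0.0684 along x,y 467.7 -311.5
cell [ 509.8 -203.6] [57.3 21.8] 9.8 z 0.0684 along x,y 467.9 -287.0
rim ((510.3874206542969, -210.353271484375), (67.28312683105469, 131.03265380859375), 9.527501106262207) z 0.042153064202950175 xy 467.3921927339681 -293.74879771270315
x range [433.8 434.4 500.5 501. ] y range [-357.5 -228.4]
[ 0.5088 -0.2022  0.0681]
```

```bash
python3 -m handwheel '[{"tx":1.2,"ty":-1.2,"tz":20,"roll":0},{"tx":0,"ty":0,"tz":25,"roll":0},{"tx":0,"ty":0,"tz":25,"roll":0},{"tx":0,"ty":0,"tz":20,"roll":0},{"tx":0,"ty":0,"tz":12,"roll":0},{"tx":0,"ty":0,"tz":10,"roll":0},{"tx":0,"ty":0,"tz":4,"roll":0},{"tx":0,"ty":0,"tz":0,"roll":0},{"tx":0,"ty":0,"tz":0,"roll":0}]'|grep force; python3 g.py .5095 -.2015 .044 9.75
python3 -m handwheel '[{"tx":0,"ty":0,"tz":0,"roll":0},{"tx":0,"ty":0,"tz":0,"roll":0},{"tx":0,"ty":0,"tz":0,"roll":0},{"tx":0,"ty":0,"tz":0,"roll":0},{"tx":0,"ty":0,"tz":0,"roll":0},{"tx":0,"ty":0,"tz":0,"roll":0}]' 50 50|grep force;python3 g.py .5095 -.2015 .044 9.75
```

```text
contact_force: [0.6, -0.0, -0.3]
grip_force: 0.0
pos [ 0.5092 -0.2021  0.045 ] yaw 9.69 tiltz [ 0.0017 -0.001  -1.    ] t 13.67 q6 -0.68
tx ty tz [0.5 0.4 1. ] roll -0.0011  F [ 0.6 -0.  -0.3] open 75.6 grip 0.0
contact_force: [0.1, -0.2, 6.4]
grip_force: 55.7
pos [ 0.5096 -0.2023  0.0456] yaw 9.68 tiltz [ 0.0028 -0.0016 -1.    ] t 14.17 q6 -0.68
tx ty tz [0.8 0.  1.6] roll -0.0011  F [ 0.1 -0.2  6.4] open 57.0 grip 55.7
```

```bash
python3 -m handwheel '[{"tx":0,"ty":0,"tz":-0.7,"roll":0},{"tx":3,"ty":0,"tz":0,"roll":0},{"tx":3,"ty":0,"tz":0,"roll":0},{"tx":3,"ty":0,"tz":0,"roll":0},{"tx":3,"ty":0,"tz":0,"roll":0},{"tx":3,"ty":0,"tz":0,"roll":0},{"tx":3,"ty":0,"tz":0,"roll":0},{"tx":3,"ty":0,"tz":0,"roll":0},{"tx":3,"ty":0,"tz":0,"roll":0},{"tx":3,"ty":0,"tz":0,"roll":0},{"tx":3,"ty":0,"tz":0,"roll":0},{"tx":0,"ty":0,"tz":0,"roll":0}]'|grep force; python3 g.py .5095 -.2015 .044 9.75
```

```text
contact_force: [0.8, -1.9, 7.2]
grip_force: 55.8
pos [ 0.504  -0.172   0.0456] yaw 9.7 tiltz [ 0.0019 -0.001  -1.    ] t 15.17 q6 -0.64
tx ty tz [-30.    0.4   1.6] roll -0.0008  F [ 0.8 -1.9  7.2] open 56.6 grip 55.8
```

```bash
python3 -m handwheel '[{"tx":0,"ty":0,"tz":0,"roll":0},{"tx":0,"ty":0,"tz":0,"roll":0},{"tx":0,"ty":0,"tz":0,"roll":0},{"tx":0,"ty":0,"tz":-20,"roll":0},{"tx":0,"ty":0,"tz":-35,"roll":0},{"tx":0,"ty":0,"tz":-40,"roll":0},{"tx":0,"ty":0,"tz":-20,"roll":0},{"tx":-30,"ty":0,"tz":0,"roll":0},{"tx":-25,"ty":0,"tz":0,"roll":0},{"tx":0,"ty":0,"tz":0,"roll":0},{"tx":0,"ty":0,"tz":0,"roll":0}]' 76|grep force; python3 - <<'E'
from h import *
c=cam('wrist'); np.savez('/tmp/w7',im=c[0],d=c[1],K=c[2],k1=c[3],T=c[4]); 
E
python3 cells.py /tmp/w7.npz 80 290 265 365 9.75;python3 g.py .5133 -.2266 .044 9.75
```

```text
contact_force: [0.3, 1.3, -0.3]
grip_force: 0.0
cell [ 522.7 -276.3] [56.6 22.4] 9.5 z 0.0684 along x,y 468.3 -360.8
cell [ 518.  -251.9] [57.3 22. ] 9.6 z 0.0684 along x,y 467.8 -336.0
cell [ 513.6 -227.6] [57.3 22.4] 9.6 z 0.0684 along x,y 467.7 -311.3
cell [ 504.  -173.1] [57.  22.1] 9.6 z 0.0684 along x,y 467.4 -256.0
rim ((513.933837890625, -231.65582275390625), (67.26197814941406, 172.12071228027344), 9.556936264038086) z 0.04225040828554172 xy 467.27980924096573 -315.3442401891988
x range [433.6 434.3 500.4 500.9] y range [-399.7 -229.3]
pos [ 0.5117 -0.2257  0.1582] yaw 9.64 tiltz [-0.0023  0.0021 -1.    ] t 16.13 q6 -0.72
tx ty tz [ -1.4   1.7 114.2] roll -0.002  F [-0.   0.2  0.4] open 76.4 grip 0.0
```

```bash
python3 -m handwheel '[{"tx":-1,"ty":1,"tz":20,"roll":-0.001},{"tx":0,"ty":0,"tz":25,"roll":0},{"tx":0,"ty":0,"tz":25,"roll":0},{"tx":0,"ty":0,"tz":20,"roll":0},{"tx":0,"ty":0,"tz":12,"roll":0},{"tx":0,"ty":0,"tz":7,"roll":0},{"tx":0,"ty":0,"tz":3.5,"roll":0},{"tx":0,"ty":0,"tz":0,"roll":0},{"tx":0,"ty":0,"tz":0,"roll":0}]'|grep force; python3 g.py .5133 -.2266 .044 9.75
python3 -m handwheel '[{"tx":0,"ty":0,"tz":0,"roll":0},{"tx":0,"ty":0,"tz":0,"roll":0},{"tx":0,"ty":0,"tz":0,"roll":0},{"tx":0,"ty":0,"tz":0,"roll":0},{"tx":0,"ty":0,"tz":0,"roll":0},{"tx":0,"ty":0,"tz":0,"roll":0}]' 50 50|grep force;python3 g.py .5095 -.2015 .044 9.75
```

```text
contact_force: [0.2, 0.8, 0.1]
grip_force: 0.0
pos [ 0.5144 -0.2273  0.0481] yaw 9.75 tiltz [ 1.5e-03 -8.0e-04 -1.0e+00] t 16.88 q6 -0.72
tx ty tz [ 0.9 -1.   4.1] roll 0.0001  F [0.2 0.8 0.1] open 76.0 grip 0.0
contact_force: [-0.6, -0.9, 6.4]
grip_force: 55.7
pos [ 0.5147 -0.2278  0.0488] yaw 9.74 tiltz [ 0.0023 -0.0016 -1.    ] t 17.38 q6 -0.72
tx ty tz [26.8 -0.7  4.8] roll -0.0002  F [-0.6 -0.9  6.4] open 56.7 grip 55.7
```

```bash
python3 -m handwheel '[{"tx":3,"ty":0,"tz":0,"roll":0},{"tx":3,"ty":0,"tz":0,"roll":0},{"tx":3,"ty":0,"tz":0,"roll":0},{"tx":3,"ty":0,"tz":0,"roll":0},{"tx":3,"ty":0,"tz":0,"roll":0},{"tx":0,"ty":0,"tz":0,"roll":0}]'|grep force
python3 -m handwheel '[{"tx":0,"ty":0,"tz":0,"roll":0},{"tx":0,"ty":0,"tz":0,"roll":0},{"tx":0,"ty":0,"tz":0,"roll":0},{"tx":0,"ty":0,"tz":-20,"roll":0},{"tx":0,"ty":0,"tz":-35,"roll":0},{"tx":0,"ty":0,"tz":-40,"roll":0},{"tx":0,"ty":0,"tz":-40,"roll":0},{"tx":-20,"ty":0,"tz":-30,"roll":0},{"tx":0,"ty":0,"tz":0,"roll":0},{"tx":0,"ty":0,"tz":0,"roll":0},{"tx":0,"ty":0,"tz":0,"roll":0}]' 76|grep force; python3 - <<'E'
from h import *
c=cam('wrist'); np.savez('/tmp/w8',im=c[0],d=c[1],K=c[2],k1=c[3],T=c[4]); 
E
python3 cells.py /tmp/w8.npz 60 290 265 365 9.65;python3 g.py .5795 .2495 .16 100.6
```

```text
contact_force: [1.8, -2.6, 6.0]
grip_force: 55.8
contact_force: [0.3, 0.3, -0.5]
grip_force: 0.0
cell [ 522.6 -276.5] [57.  22.7] 9.8 z 0.0684 along x,y 468.9 -360.2
cell [ 516.7 -236.6] [57. 22.] 9.8 z 0.0684 along x,y 469.8 -319.9
cell [ 512.6 -212.6] [57.1 21.1] 9.8 z 0.0684 along x,y 469.7 -295.5
cell [ 504.  -172.8] [57.2 21.4] 9.7 z 0.0683 along x,y 467.9 -254.8
rim ((516.96533203125, -249.73065185546875), (67.62761688232422, 208.67344665527344), 9.723682403564453) z 0.04210083408554127 xy 467.7882078462853 -332.8554424946338
x range [434.4 434.9 500.7 501.4] y range [-436.8 -228.6]
pos [ 0.5133 -0.2311  0.2095] yaw 9.74 tiltz [-0.0036  0.0025 -1.    ] t 18.85 q6 -0.73
tx ty tz [462.3 146.7  50.5] roll 1.5558  F [ 0.5 -0.1 -0.6] open 76.1 grip 0.0
```

```bash
python3 g.py .5329 .2406 .2095 100.6
```

```text
pos [ 0.5133 -0.2311  0.2095] yaw 9.74 tiltz [-0.0036  0.0025 -1.    ] t 18.85 q6 -0.73
tx ty tz [461.6  99.1   1.1] roll 1.5558  F [ 0.5 -0.1 -0.6] open 76.1 grip 0.0
```

```bash
python3 -m handwheel '[{"tx":38.5,"ty":8.3,"tz":0,"roll":0},{"tx":38.5,"ty":8.3,"tz":0,"roll":0},{"tx":38.5,"ty":8.3,"tz":0,"roll":0},{"tx":38.5,"ty":8.3,"tz":0,"roll":0},{"tx":38.5,"ty":8.3,"tz":0,"roll":0},{"tx":38.5,"ty":8.3,"tz":0,"roll":0},{"tx":38.5,"ty":8.3,"tz":0,"roll":0},{"tx":38.5,"ty":8.3,"tz":0,"roll":0},{"tx":38.5,"ty":8.3,"tz":0,"roll":0},{"tx":38.5,"ty":8.3,"tz":0,"roll":0},{"tx":38.5,"ty":8.3,"tz":0,"roll":0},{"tx":38.5,"ty":8.3,"tz":0,"roll":0}]' 82|grep force; python3 -m handwheel '[{"tx":0,"ty":0,"tz":0,"roll":-0.123},{"tx":0,"ty":0,"tz":0,"roll":-0.123},{"tx":0,"ty":0,"tz":0,"roll":-0.123},{"tx":0,"ty":0,"tz":0,"roll":-0.123},{"tx":0,"ty":0,"tz":0,"roll":-0.123},{"tx":0,"ty":0,"tz":0,"roll":-0.123},{"tx":0,"ty":0,"tz":0,"roll":-0.123},{"tx":0,"ty":0,"tz":0,"roll":-0.123},{"tx":0,"ty":0,"tz":0,"roll":-0.123},{"tx":0,"ty":0,"tz":0,"roll":-0.123},{"tx":0,"ty":0,"tz":0,"roll":-0.123},{"tx":0,"ty":0,"tz":0,"roll":-0.123}]'|grep force;  python3 -m handwheel '[{"tx":0,"ty":0,"tz":0,"roll":-0.110},{"tx":0,"ty":0,"tz":0,"roll":0},{"tx":0,"ty":0,"tz":0,"roll":0}]'|grep force; python3 g.py .5329 .2406 .048 100.6
python3 - <<'E'
from h import *
c=cam('wrist'); np.savez('/tmp/w9',im=c[0],d=c[1],K=c[2],k1=c[3],T=c[4])
E
python3 m.py /tmp/w9.npz
```

```text
contact_force: [1.3, -0.4, -0.7]
grip_force: 0.0
contact_force: [0.6, -0.0, -1.2]
grip_force: 0.0
contact_force: [0.9, 0.0, 0.5]
grip_force: 0.0
pos [0.5332 0.2401 0.2097] yaw 100.47 tiltz [-0.0037 -0.001  -1.    ] t 21.1 q6 -1.46
tx ty tz [ -0.4   0.6 161.7] roll -0.0023  F [0.9 0.  0.5] open 82.4 grip 0.0
card px [ 281  177   77   18 1178] ztop 0.0709 top rect [532.5 240.5] [ 6.5 69.4] 10.5 depth mean [0.5324 0.2405 0.0723]
card px [ 282  217   75   23 1217] ztop 0.0705 top rect [577.6 249.4] [ 5.1 69.5] 10.5 depth mean [0.578  0.2492 0.0701]
rim ((544.6703491210938, 241.78070068359375), (74.339111328125, 137.8997039794922), 10.473264694213867)
```

```bash
python3 -m handwheel '[{"tx":-0.3,"ty":0.5,"tz":25,"roll":-0.002},{"tx":0,"ty":0,"tz":30,"roll":0},{"tx":0,"ty":0,"tz":30,"roll":0},{"tx":0,"ty":0,"tz":25,"roll":0},{"tx":0,"ty":0,"tz":20,"roll":0},{"tx":0,"ty":0,"tz":15,"roll":0},{"tx":0,"ty":0,"tz":10,"roll":0},{"tx":0,"ty":0,"tz":5,"roll":0},{"tx":0,"ty":0,"tz":0,"roll":0},{"tx":0,"ty":0,"tz":0,"roll":0}]' |grep force; python3 g.py .5327 .2405 .048 100.6;  python3 -m handwheel '[{"tx":0,"ty":0,"tz":0,"roll":0},{"tx":0,"ty":0,"tz":0,"roll":0},{"tx":0,"ty":0,"tz":0,"roll":0},{"tx":0,"ty":0,"tz":0,"roll":0},{"tx":0,"ty":0,"tz":0,"roll":0},{"tx":0,"ty":0,"tz":0,"roll":0}]' 62 50|grep force; python3 g.py .5327 .2405 .048 100.6
```

```text
contact_force: [0.5, 0.2, 0.3]
grip_force: 0.0
pos [0.5351 0.2409 0.0526] yaw 100.7 tiltz [ 8.e-04  2.e-04 -1.e+00] t 21.98 q6 -1.46
tx ty tz [2.4 0.  4.6] roll 0.0017  F [0.5 0.2 0.3] open 82.0 grip 0.0
contact_force: [-0.6, 0.8, 5.6]
grip_force: 54.9
pos [0.5365 0.2413 0.0545] yaw 100.72 tiltz [ 0.0042  0.0012 -1.    ] t 22.48 q6 -1.46
tx ty tz [ 3.9 -0.1  6.4] roll 0.0021  F [-0.6  0.8  5.6] open 66.8 grip 54.9
```

```bash
python3 -m handwheel '[{"tx":0,"ty":0,"tz":-5,"roll":0},{"tx":0,"ty":0,"tz":-15,"roll":0},{"tx":0,"ty":0,"tz":-20,"roll":0},{"tx":0,"ty":0,"tz":-30,"roll":0},{"tx":0,"ty":0,"tz":-30,"roll":0},{"tx":0,"ty":0,"tz":-30,"roll":0},{"tx":0,"ty":0,"tz":-30,"roll":0},{"tx":0,"ty":0,"tz":0,"roll":0},{"tx":0,"ty":0,"tz":0,"roll":0}]' - 60|grep force;  python3 g.py .5327 .2405 .208 100.6
python3 - <<'E'
from h import *
c=cam('wrist'); np.savez('/tmp/w10',im=c[0],d=c[1],K=c[2],k1=c[3],T=c[4]);save(c[0],'w10.png')
E
```

```text
contact_force: [0.1, -0.5, -0.6]
grip_force: 66.6
pos [0.5358 0.2411 0.215 ] yaw 100.72 tiltz [ 0.0048  0.0015 -1.    ] t 23.23 q6 -1.46
tx ty tz [ 3.2 -0.   6.9] roll 0.0022  F [ 0.1 -0.5 -0.6] open 66.2 grip 66.6
```

View pics/w10.png

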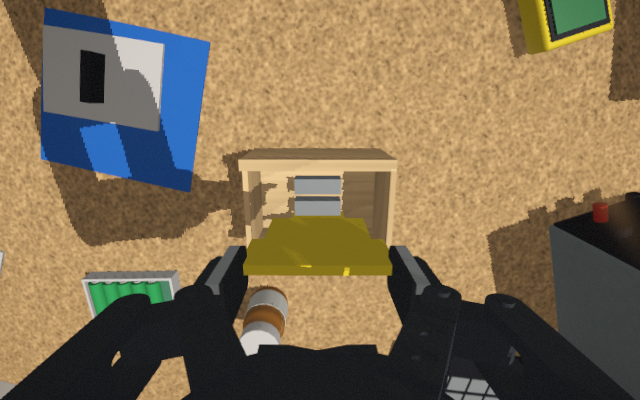

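```bash
cat > hand.py <<'E'
from h import *
import sys
f=np.load(sys.argv[1]); c=(f['im'],f['d'],f['K'],float(f['k1']),f['T']); 
Tc=np.array(optics.camera_params('wrist')['tool_from_camera']); P=cloud((c[0],c[1],c[2],c[3],Tc))*1000  # tool frame mm
hsv=cv2.cvtColor(c[0],cv2.COLOR_RGB2HSV); y=cv2.inRange(hsv,(22,130,50),(35,255,255)); y[:190]=0;y[300:]=0;y[:,:220]=0;y[:,410:]=0
m=y>0; X=P[m]; X=X[(np.abs(X[:,0])<30)&(X[:,2]>-60)&(X[:,2]<60)]
# face facing camera (+x): fit x = a z + b
top=X[:,2].min(); print('top z',np.percentile(X[:,2],[1,5]),'bottom z',np.percentile(X[:,2],99),'y range',np.percentile(X[:,1],[.5,99.5]))
for lo in range(-45,40,10):
    s=X[(X[:,2]>=lo)&(X[:,2]<lo+10)]
    if len(s)>20: print(lo,len(s),'x',np.percentile(s[:,0],[5,50,95]).round(1))
E
python3 hand.py /tmp/w10.npz
```

```text
top z [-16.44397566 -15.8800018 ] bottom z 47.18425245667442 y range [-34.66863074  32.19002435]
-25 1211 x [-0.2  2.2  4.5]
-15 1720 x [0.4 4.2 4.7]
-5 1227 x [3.8 4.3 4.8]
5 1046 x [3.9 4.3 4.8]
15 711 x [4.  4.4 4.7]
25 624 x [4.  4.4 4.8]
35 524 x [4.1 4.4 4.8]
```

```bash
python3 -m handwheel '[{"tx":0,"ty":0,"tz":0,"roll":0.12},{"tx":0,"ty":0,"tz":0,"roll":0.12},{"tx":0,"ty":0,"tz":0,"roll":0.12},{"tx":0,"ty":0,"tz":0,"roll":0.12},{"tx":0,"ty":0,"tz":0,"roll":0.12},{"tx":0,"ty":0,"tz":0,"roll":0.12},{"tx":0,"ty":0,"tz":0,"roll":0.12},{"tx":0,"ty":0,"tz":0,"roll":0.12},{"tx":0,"ty":0,"tz":0,"roll":0.12},{"tx":0,"ty":0,"tz":0,"roll":0.12},{"tx":0,"ty":0,"tz":0,"roll":0.12},{"tx":0,"ty":0,"tz":0,"roll":0.12}]'|grep force;  python3 -m handwheel '[{"tx":0,"ty":0,"tz":0,"roll":0.1},{"tx":0,"ty":0,"tz":0,"roll":0.05},{"tx":0,"ty":0,"tz":0,"roll":0},{"tx":0,"ty":0,"tz":0,"roll":0}]'|grep force; python3 g.py .5197 -.2584 .215 9.65
```

```text
contact_force: [0.3, 0.3, -0.5]
grip_force: 66.6
contact_force: [0.2, 0.2, -1.0]
grip_force: 66.6
pos [0.5336 0.2404 0.2098] yaw 9.7 tiltz [-0.0036 -0.0011 -1.    ] t 24.62 q6 0.13
tx ty tz [-489.3  -97.8   -4.6] roll 0.001  F [ 0.2  0.2 -1. ] open 66.0 grip 66.6
```

```bash
python3 -m handwheel '[{"tx":-18,"ty":-3.5,"tz":-1,"roll":0},{"tx":-38,"ty":-7.6,"tz":-1,"roll":0},{"tx":-38,"ty":-7.6,"tz":-1,"roll":0},{"tx":-38,"ty":-7.6,"tz":-1,"roll":0},{"tx":-38,"ty":-7.6,"tz":0,"roll":0},{"tx":-38,"ty":-7.6,"tz":0,"roll":0},{"tx":-38,"ty":-7.6,"tz":0,"roll":0},{"tx":-38,"ty":-7.6,"tz":0,"roll":0},{"tx":-38,"ty":-7.6,"tz":0,"roll":0},{"tx":-38,"ty":-7.6,"tz":0,"roll":0},{"tx":-38,"ty":-7.6,"tz":0,"roll":0},{"tx":-38,"ty":-7.6,"tz":0,"roll":0}]'|grep force;  python3 -m handwheel '[{"tx":-38,"ty":-7.6,"tz":0,"roll":0},{"tx":-15,"ty":-3,"tz":0,"roll":0},{"tx":0,"ty":0,"tz":0,"roll":0},{"tx":0,"ty":0,"tz":0,"roll":0},{"tx":0,"ty":0,"tz":0,"roll":0}]'|grep force; python3 g.py .5197 -.2584 .155 9.65
```

```text
contact_force: [0.5, -0.2, -0.5]
grip_force: 66.6
contact_force: [-0.3, 0.1, -0.7]
grip_force: 66.6
pos [ 0.52   -0.2564  0.2154] yaw 9.7 tiltz [-9.0e-04  1.3e-03 -1.0e+00] t 26.03 q6 -0.76
tx ty tz [-2.  -0.6 60.4] roll 0.0008  F [-0.3  0.1 -0.7] open 66.3 grip 66.6
```

```bash
python3 -m handwheel '[{"tx":-1,"ty":-0.6,"tz":25,"roll":0.001},{"tx":-1,"ty":0,"tz":25,"roll":0},{"tx":0,"ty":0,"tz":10,"roll":0},{"tx":0,"ty":0,"tz":0,"roll":0},{"tx":0,"ty":0,"tz":0,"roll":0}]'|grep force
python3 - <<'E'
from h import *
c=cam('wrist'); np.savez('/tmp/w11',im=c[0],d=c[1],K=c[2],k1=c[3],T=c[4])
c=cam('side'); np.savez('/tmp/s11',im=c[0],d=c[1],K=c[2],k1=c[3],T=c[4])
E
python3 hand.py /tmp/w11.npz; python3 cells.py /tmp/w11.npz 60 290 255 375 9.65;python3 g.py .5197 -.2584 .056 9.65
```

```text
contact_force: [0.0, 0.4, 0.2]
grip_force: 66.6
top z [-16.38450001 -15.87877467] bottom z 47.16668970770317 y range [-34.13916412  32.6081168 ]
-25 1282 x [-2.4  0.1  2.4]
-15 1765 x [-1.9  2.2  2.7]
-5 1234 x [1.9 2.3 2.8]
5 1031 x [2.  2.4 2.8]
15 725 x [2.  2.5 2.8]
25 596 x [2.1 2.5 2.9]
35 544 x [2.1 2.5 2.9]
cell [ 521.3 -267.8] [56.8  4.9] 9.7 z 0.0683 along x,y 469.0 -351.4
cell [ 516.7 -236.7] [57.2 21.8] 9.7 z 0.0684 along x,y 469.7 -320.0
cell [ 512.4 -212.3] [57.  22.1] 9.8 z 0.0684 along x,y 469.6 -295.2
cell [ 504.  -172.6] [57.1 21.7] 9.7 z 0.0684 along x,y 468.0 -254.7
rim ((517.3541259765625, -251.4261016845703), (67.33047485351562, 195.58445739746094), 9.476941108703613) z 0.042161188024317064 xy 467.8872936325455 -334.59207511608065
x range [434.3 434.7 501.3 501.7] y range [-430.3 -237.1]
pos [ 0.5209 -0.2597  0.1578] yaw 9.63 tiltz [ 0.0023 -0.0014 -1.    ] t 26.55 q6 -0.76
tx ty tz [  1.6  -1.1 101.8] roll -0.0004  F [ 0.5 -0.1  0.3] open 65.8 grip 66.6
```

```bash
python3 -m handwheel '[{"tx":3.4,"ty":-1.3,"tz":15,"roll":0},{"tx":0,"ty":0,"tz":15,"roll":0},{"tx":0,"ty":0,"tz":10,"roll":0},{"tx":0,"ty":0,"tz":10,"roll":0},{"tx":0,"ty":0,"tz":10,"roll":0},{"tx":0,"ty":0,"tz":0,"roll":0},{"tx":0,"ty":0,"tz":0,"roll":0}]'|grep force;python3 g.py .519 -.2566 .056 9.65;python3 -m handwheel '[{"tx":0,"ty":0,"tz":8,"roll":0},{"tx":0,"ty":0,"tz":8,"roll":0},{"tx":0,"ty":0,"tz":8,"roll":0},{"tx":0,"ty":0,"tz":0,"roll":0}]'|grep force;python3 g.py .519 -.2566 .056 9.65
```

```text
contact_force: [1.0, -0.0, 0.4]
grip_force: 66.6
pos [ 0.5179 -0.2565  0.0956] yaw 9.57 tiltz [-8.e-04  5.e-04 -1.e+00] t 27.13 q6 -0.76
tx ty tz [-0.3  1.1 39.6] roll -0.0015  F [ 1.  -0.   0.4] open 66.0 grip 66.6
contact_force: [-0.1, -0.3, -1.8]
grip_force: 66.7
pos [ 0.5169 -0.2558  0.0696] yaw 9.56 tiltz [-0.0027  0.002  -1.    ] t 27.47 q6 -0.76
tx ty tz [-1.1  2.  13.6] roll -0.0015  F [-0.1 -0.3 -1.8] open 66.0 grip 66.7
```

```bash
python3 -m handwheel '[{"tx":-0.5,"ty":0.8,"tz":4,"roll":0},{"tx":-0.5,"ty":0.7,"tz":4,"roll":0},{"tx":0,"ty":0,"tz":2,"roll":0},{"tx":0,"ty":0,"tz":0,"roll":0}]'|grep force;python3 g.py .519 -.2566 .056 9.65;python3 -m handwheel '[{"tx":0,"ty":0,"tz":1.5,"roll":0},{"tx":0,"ty":0,"tz":1.5,"roll":0},{"tx":0,"ty":0,"tz":1,"roll":0},{"tx":0,"ty":0,"tz":0,"roll":0},{"tx":0,"ty":0,"tz":0,"roll":0}]'|grep force;python3 g.py .519 -.2566 .056 9.65
```

```text
contact_force: [-0.7, 0.0, 0.2]
grip_force: 66.8
pos [ 0.5194 -0.2572  0.0614] yaw 9.57 tiltz [-8.e-04  5.e-04 -1.e+00] t 27.8 q6 -0.76
tx ty tz [ 0.7 -0.3  5.4] roll -0.0014  F [-0.7  0.   0.2] open 66.3 grip 66.8
contact_force: [-0.1, -0.7, -0.2]
grip_force: 66.8
pos [ 0.5197 -0.2574  0.058 ] yaw 9.57 tiltz [-0. -0. -1.] t 28.22 q6 -0.76
tx ty tz [ 0.9 -0.5  2. ] roll -0.0015  F [-0.1 -0.7 -0.2] open 66.1 grip 66.8
```

```bash
python3 -m handwheel '[{"tx":0,"ty":0,"tz":1,"roll":0},{"tx":0,"ty":0,"tz":1,"roll":0},{"tx":0,"ty":0,"tz":0,"roll":0},{"tx":0,"ty":0,"tz":0,"roll":0}]'|egrep 'force|pos';python3 -m handwheel '[{"tx":0,"ty":0,"tz":1,"roll":0},{"tx":0,"ty":0,"tz":1,"roll":0},{"tx":0,"ty":0,"tz":0,"roll":0},{"tx":0,"ty":0,"tz":0,"roll":0}]'|egrep 'force|pos'
```

```text
tool_pos: [0.52, -0.2577, 0.0567]
contact_force: [-1.4, 0.3, 3.4]
grip_force: 67.2
tool_pos: [0.5203, -0.2586, 0.0564]
contact_force: [-5.6, -0.3, 11.3]
grip_force: 68.2
```

```bash
python3 -m handwheel '[{"tx":0,"ty":0,"tz":-1.5,"roll":0},{"tx":0,"ty":0,"tz":0,"roll":0}]' | grep contact; python3 -m handwheel '[{"tx":0,"ty":0,"tz":0,"roll":0},{"tx":0,"ty":0,"tz":0,"roll":0},{"tx":0,"ty":0,"tz":0,"roll":0},{"tx":0,"ty":0,"tz":-10,"roll":0},{"tx":0,"ty":0,"tz":-30,"roll":0},{"tx":0,"ty":0,"tz":-40,"roll":0},{"tx":0,"ty":0,"tz":-40,"roll":0},{"tx":0,"ty":0,"tz":-40,"roll":0},{"tx":0,"ty":0,"tz":0,"roll":0},{"tx":0,"ty":0,"tz":0,"roll":0}]' 82 | grep force
python3 - <<'E'
from h import *
c=cam('wrist'); np.savez('/tmp/w12',im=c[0],d=c[1],K=c[2],k1=c[3],T=c[4])
save(cv2.resize(c[0][60:310,200:440],None,fx=2.4,fy=2.4),'w12.png')
t=cam('top'); np.savez('/tmp/top12',im=t[0],d=t[1],K=t[2],k1=t[3],T=t[4])
# lid / mat in the top view
h=cv2.cvtColor(t[0],cv2.COLOR_RGB2HSV); roi=np.zeros(h.shape[:2],np.uint8); roi[160:250,270:362]=1
b=(cv2.inRange(h,(105,100,30),(128,255,255))>0)&(roi>0); k=np.argwhere(b)[:,::-1]; print('mat',cv2.minAreaRect((onplane(k,t,.003)[:,:2]*1000).astype(np.float32)))
w=(h[...,1]<50)&(h[...,2]>120)&(roi>0); k=np.argwhere(w)[:,::-1]; print('lid',cv2.minAreaRect((onplane(k,t,.008)[:,:2]*1000).astype(np.float32)))
E
python3 cells.py /tmp/w12.npz 60 310 255 375 9.65;python3 g.py .5775 .2493 .21 100.6
```

```text
contact_force: [-2.5, 0.4, 7.2]
contact_force: [-0.1, 0.1, -0.6]
grip_force: 0.0
mat ((499.050537109375, 12.367546081542969), (177.28175354003906, 162.12057495117188), 87.59217071533203)
lid ((498.4690856933594, 12.212654113769531), (179.83984375, 166.02572631835938), 87.61471557617188)
cell [ 522.6 -276.4] [56.6 22.2] 9.5 z 0.0684 along x,y 468.9 -360.0
cell [ 516.5 -236.5] [56.9 21.6] 9.5 z 0.0684 along x,y 469.6 -319.7
cell [ 512.3 -212. ] [57.1 22.5] 9.5 z 0.0683 along x,y 469.5 -294.9
cell [ 503.9 -172.3] [57.  21.9] 9.6 z 0.0685 along x,y 467.9 -254.4
rim ((517.2987060546875, -251.0457763671875), (67.31367492675781, 209.9027862548828), 9.63233470916748) z 0.04198437863535015 xy 467.89641149636265 -334.2078413599603
x range [434.4 434.8 500.4 501.1] y range [-438.7 -229.4]
pos [ 0.5193 -0.2571  0.215 ] yaw 9.57 tiltz [-6.e-04  5.e-04 -1.e+00] t 29.98 q6 -0.76
tx ty tz [489.7 141.6   5.3] roll 1.5528  F [-0.6 -0.  -0.4] open 82.3 grip 0.0
```

View pics/w12.png

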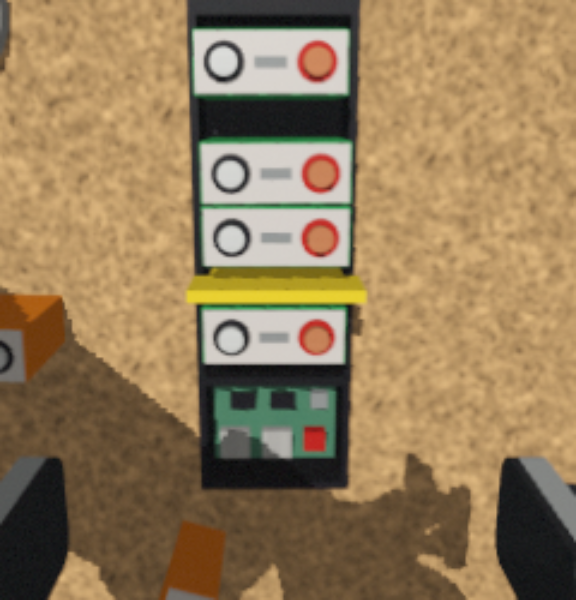

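```bash
python3 - <<'E'
from h import *
f=np.load('/tmp/top12.npz'); t=(f['im'],f['d'],f['K'],float(f['k1']),f['T'])
h=cv2.cvtColor(t[0],cv2.COLOR_RGB2HSV); roi=np.zeros(h.shape[:2],np.uint8); roi[175:245,280:352]=255
w=cv2.inRange(h,(0,0,80),(180,60,255))&roi; w=cv2.morphologyEx(w,cv2.MORPH_OPEN,np.ones((4,4)))
cs,_=cv2.findContours(w,0,2); k=max(cs,key=cv2.contourArea); print(cv2.boundingRect(k)); print('lid',cv2.minAreaRect((onplane(k.reshape(-1,2),t,.008)[:,:2]*1000).astype(np.float32)))
E
```

```text
(300, 202, 44, 30)
lid ((473.54962158203125, -8.268020629882812), (130.55300903320312, 88.35979461669922), 89.99583435058594)
```

```bash
python3 -m handwheel '[{"tx":0,"ty":0,"tz":0,"roll":-0.12},{"tx":0,"ty":0,"tz":0,"roll":-0.12},{"tx":0,"ty":0,"tz":0,"roll":-0.12},{"tx":0,"ty":0,"tz":0,"roll":-0.12},{"tx":0,"ty":0,"tz":0,"roll":-0.12},{"tx":0,"ty":0,"tz":0,"roll":-0.12},{"tx":0,"ty":0,"tz":0,"roll":-0.12},{"tx":0,"ty":0,"tz":0,"roll":-0.12},{"tx":0,"ty":0,"tz":0,"roll":-0.12},{"tx":0,"ty":0,"tz":0,"roll":-0.12},{"tx":0,"ty":0,"tz":0,"roll":-0.12},{"tx":0,"ty":0,"tz":0,"roll":-0.083}]' 45 60|grep force; python3 -m handwheel '[{"tx":0,"ty":0,"tz":0,"roll":0},{"tx":0,"ty":0,"tz":0,"roll":0}]'|grep force;python3 g.py .4735 -.0083 .215 90
```

```text
contact_force: [-0.4, 0.0, -0.1]
grip_force: 0.0
contact_force: [-0.7, 0.3, 0.4]
grip_force: 0.0
pos [ 0.5188 -0.2568  0.2132] yaw 89.83 tiltz [-0.0032  0.0022 -1.    ] t 31.15 q6 -2.16
tx ty tz [ 46.  248.3  -1.1] roll -0.003  F [-0.7  0.3  0.4] open 45.1 grip 0.0
```

```bash
python3 -m handwheel '[{"tx":6.6,"ty":35.5,"tz":0,"roll":0},{"tx":6.6,"ty":35.5,"tz":0,"roll":0},{"tx":6.6,"ty":35.5,"tz":0,"roll":0},{"tx":6.6,"ty":35.5,"tz":0,"roll":0},{"tx":6.6,"ty":35.5,"tz":0,"roll":0},{"tx":6.6,"ty":35.5,"tz":0,"roll":0},{"tx":6.4,"ty":35.3,"tz":0,"roll":0},{"tx":0,"ty":0,"tz":0,"roll":0},{"tx":0,"ty":0,"tz":0,"roll":0},{"tx":0,"ty":0,"tz":0,"roll":0}]'|grep force
python3 - <<'E'
from h import *
c=cam('wrist'); np.savez('/tmp/w13',im=c[0],d=c[1],K=c[2],k1=c[3],T=c[4]); P=cloud(c); Z=P[...,2]
m=(c[0].max(2)<60)&(Z>.022)&(Z<.045)&(np.hypot(P[...,0]-.4735,P[...,1]+.008)<.05); 
k=P[m]; print(len(k),cv2.minAreaRect((k[:,:2]*1000).astype(np.float32)),np.median(k[:,2]))
h=cv2.cvtColor(c[0],cv2.COLOR_RGB2HSV); b=cv2.inRange(h,(105,120,30),(128,255,255))>0; b&=(np.hypot(P[...,0]-.499,P[...,1]-.012)<.13)
k=np.argwhere(b)[:,::-1]; print('mat',cv2.minAreaRect((onplane(k,c,.003)[:,:2]*1000).astype(np.float32)))
E
python3 g.py .4735 -.0083 .017 90
```

```text
contact_force: [0.5, -0.2, 0.4]
grip_force: 0.0
383 ((475.9736328125, -5.957080841064453), (49.237335205078125, 7.440143585205078), 0.021144287660717964) 0.03225752995417408
mat ((499.3169860839844, 12.226974487304688), (179.21096801757812, 163.75485229492188), 87.55171203613281)
pos [ 0.4739 -0.0097  0.2151] yaw 89.87 tiltz [-7.e-04 -3.e-04 -1.e+00] t 32.03 q6 -1.75
tx ty tz [  0.2   1.5 198.1] roll -0.0023  F [-0.3 -0.1  0.8] open 44.9 grip 0.0
```

```bash
python3 -m handwheel '[{"tx":-2,"ty":3.7,"tz":30,"roll":0},{"tx":0,"ty":0,"tz":38,"roll":0},{"tx":0,"ty":0,"tz":38,"roll":0},{"tx":0,"ty":0,"tz":38,"roll":0},{"tx":0,"ty":0,"tz":25,"roll":0},{"tx":0,"ty":0,"tz":15,"roll":0},{"tx":0,"ty":0,"tz":8,"roll":0},{"tx":0,"ty":0,"tz":0,"roll":0},{"tx":0,"ty":0,"tz":0,"roll":0}]'|grep force;python3 g.py .476 -.006 .017 90
```

```text
contact_force: [0.1, -0.2, 0.2]
grip_force: 0.0
pos [ 0.4764 -0.0062  0.0239] yaw 89.86 tiltz [ 2.e-04 -1.e-04 -1.e+00] t 32.78 q6 -1.74
tx ty tz [0.4 0.2 6.9] roll -0.0025  F [ 0.1 -0.2  0.2] open 44.8 grip 0.0
```

Lower a little, grip, lift slightly, carry to centre, set down.

```bash
python3 -m handwheel '[{"tx":0,"ty":0,"tz":5,"roll":0},{"tx":0,"ty":0,"tz":0,"roll":0}]'|grep contact; python3 -m handwheel '[{"tx":0,"ty":0,"tz":0,"roll":0},{"tx":0,"ty":0,"tz":0,"roll":0},{"tx":0,"ty":0,"tz":0,"roll":0},{"tx":0,"ty":0,"tz":0,"roll":0},{"tx":0,"ty":0,"tz":0,"roll":0},{"tx":0,"ty":0,"tz":0,"roll":0},{"tx":0,"ty":0,"tz":0,"roll":0}]' 0 50 |grep force;python3 -m handwheel '[{"tx":0,"ty":0,"tz":-3,"roll":0},{"tx":0,"ty":0,"tz":-3,"roll":0},{"tx":-8,"ty":6,"tz":0,"roll":0},{"tx":-8,"ty":6,"tz":0,"roll":0},{"tx":-7,"ty":6,"tz":0,"roll":0},{"tx":0,"ty":0,"tz":0,"roll":0},{"tx":0,"ty":0,"tz":2,"roll":0},{"tx":0,"ty":0,"tz":2,"roll":0},{"tx":0,"ty":0,"tz":0,"roll":0},{"tx":0,"ty":0,"tz":0,"roll":0}]'|egrep 'pos|force'
```

```text
contact_force: [-0.2, 0.2, -0.1]
contact_force: [-1.1, 0.9, 6.0]
grip_force: 52.3
tool_pos: [0.4983, 0.0126, 0.02]
contact_force: [0.1, 0.0, -0.6]
grip_force: 51.5
```

```bash
python3 -m handwheel '[{"tx":0,"ty":0,"tz":1,"roll":0},{"tx":0,"ty":0,"tz":1,"roll":0},{"tx":0,"ty":0,"tz":0,"roll":0},{"tx":0,"ty":0,"tz":0,"roll":0}]'|egrep 'pos|force';python3 -m handwheel '[{"tx":0,"ty":0,"tz":1,"roll":0},{"tx":0,"ty":0,"tz":0,"roll":0},{"tx":0,"ty":0,"tz":0,"roll":0}]'|egrep 'pos|force'
```

```text
tool_pos: [0.4989, 0.0125, 0.0193]
contact_force: [-3.2, 1.0, 4.6]
grip_force: 52.2
tool_pos: [0.4989, 0.0125, 0.0193]
contact_force: [-8.1, 0.3, 11.8]
grip_force: 53.2
```

```bash
python3 -m handwheel '[{"tx":0,"ty":0,"tz":-1.2,"roll":0},{"tx":0,"ty":0,"tz":0,"roll":0}]' | grep contact; python3 -m handwheel '[{"tx":0,"ty":0,"tz":0,"roll":0},{"tx":0,"ty":0,"tz":0,"roll":0},{"tx":0,"ty":0,"tz":0,"roll":0},{"tx":0,"ty":0,"tz":0,"roll":0},{"tx":0,"ty":0,"tz":0,"roll":0},{"tx":0,"ty":0,"tz":-10,"roll":0},{"tx":0,"ty":0,"tz":-30,"roll":0},{"tx":0,"ty":0,"tz":-38,"roll":0},{"tx":0,"ty":0,"tz":-38,"roll":0},{"tx":0,"ty":0,"tz":-38,"roll":0},{"tx":0,"ty":0,"tz":-30,"roll":0},{"tx":0,"ty":0,"tz":-10,"roll":0}]' 45 | grep force
python3 -m handwheel '[{"tx":0,"ty":0,"tz":0,"roll":-0.093},{"tx":0,"ty":0,"tz":0,"roll":-0.093},{"tx":0,"ty":0,"tz":0,"roll":0},{"tx":0,"ty":0,"tz":0,"roll":0}]' 82 |grep force;python3 g.py .5785 .2493 .21 100.6
```

```text
contact_force: [-2.5, -1.1, 5.3]
contact_force: [0.6, 0.4, 1.0]
grip_force: 0.0
contact_force: [-1.0, 0.3, 0.8]
grip_force: 0.0
pos [0.4985 0.0127 0.2121] yaw 100.48 tiltz [-1.1e-03  1.0e-04 -1.0e+00] t 36.45 q6 -1.88
tx ty tz [-121.7  218.1    2.1] roll -0.0021  F [-1.   0.3  0.8] open 82.0 grip 0.0
```

```bash
python3 -m handwheel '[{"tx":-17.4,"ty":31.2,"tz":0,"roll":0},{"tx":-17.4,"ty":31.2,"tz":0,"roll":0},{"tx":-17.4,"ty":31.2,"tz":0,"roll":0},{"tx":-17.4,"ty":31.2,"tz":0,"roll":0},{"tx":-17.4,"ty":31.2,"tz":0,"roll":0},{"tx":-17.4,"ty":31.2,"tz":0,"roll":0},{"tx":-17.3,"ty":30.9,"tz":0,"roll":-0.002},{"tx":0,"ty":0,"tz":0,"roll":0},{"tx":0,"ty":0,"tz":0,"roll":0},{"tx":0,"ty":0,"tz":0,"roll":0}]'|grep force
python3 - <<'E'
from h import *
c=cam('wrist'); np.savez('/tmp/w14',im=c[0],d=c[1],K=c[2],k1=c[3],T=c[4])
E
python3 m.py /tmp/w14.npz; python3 g.py .5785 .2493 .05 100.6
```

```text
contact_force: [-0.9, -0.5, -0.1]
grip_force: 0.0
card px [ 280  177   77   19 1139] ztop 0.0711 top rect [579.9 249.5] [ 6.6 69.1] 10.7 depth mean [0.58   0.2491 0.0707]
rim ((561.8241577148438, 245.13363647460938), (92.06645202636719, 138.14300537109375), 10.666622161865234)
pos [0.578  0.2486 0.2121] yaw 100.64 tiltz [-1.2e-03 -8.0e-04 -1.0e+00] t 37.33 q6 -1.47
tx ty tz [ -0.9   0.7 162.1] roll 0.0007  F [ 0.3  0.1 -0.3] open 81.6 grip 0.0
```

```bash
python3 -m handwheel '[{"tx":-0.8,"ty":0.6,"tz":25,"roll":0},{"tx":0,"ty":0,"tz":30,"roll":0},{"tx":0,"ty":0,"tz":30,"roll":0},{"tx":0,"ty":0,"tz":25,"roll":0},{"tx":0,"ty":0,"tz":20,"roll":0},{"tx":0,"ty":0,"tz":15,"roll":0},{"tx":0,"ty":0,"tz":10,"roll":0},{"tx":0,"ty":0,"tz":4,"roll":0},{"tx":0,"ty":0,"tz":0,"roll":0},{"tx":0,"ty":0,"tz":0,"roll":0}]' |grep force; python3 g.py .5793 .2493 .05 100.6;  python3 -m handwheel '[{"tx":0,"ty":0,"tz":0,"roll":0},{"tx":0,"ty":0,"tz":0,"roll":0},{"tx":0,"ty":0,"tz":0,"roll":0},{"tx":0,"ty":0,"tz":0,"roll":0},{"tx":0,"ty":0,"tz":0,"roll":0},{"tx":0,"ty":0,"tz":0,"roll":0}]' 60 60|grep force; python3 g.py .5793 .2493 .05 100.6
```

```text
contact_force: [0.6, -0.0, 1.2]
grip_force: 0.0
pos [0.5799 0.2502 0.055 ] yaw 100.7 tiltz [ 1.8e-03  6.0e-04 -1.0e+00] t 38.17 q6 -1.47
tx ty tz [ 0.8 -0.8  5. ] roll 0.0018  F [ 0.6 -0.   1.2] open 81.9 grip 0.0
contact_force: [0.3, -0.9, 6.1]
grip_force: 64.6
pos [0.5812 0.2508 0.0569] yaw 100.73 tiltz [ 0.0052  0.0013 -1.    ] t 38.67 q6 -1.47
tx ty tz [ 2.2 -1.1  6.9] roll 0.0022  F [ 0.3 -0.9  6.1] open 65.7 grip 64.6
```

```bash
python3 -m handwheel '[{"tx":0,"ty":0,"tz":-5,"roll":0},{"tx":0,"ty":0,"tz":-15,"roll":0},{"tx":0,"ty":0,"tz":-20,"roll":0},{"tx":0,"ty":0,"tz":-30,"roll":0},{"tx":0,"ty":0,"tz":-30,"roll":0},{"tx":0,"ty":0,"tz":-30,"roll":0},{"tx":0,"ty":0,"tz":-30,"roll":0},{"tx":0,"ty":0,"tz":0,"roll":0},{"tx":0,"ty":0,"tz":0,"roll":0}]'|grep force;  python3 -m handwheel '[{"tx":0,"ty":0,"tz":0,"roll":0.12},{"tx":0,"ty":0,"tz":0,"roll":0.12},{"tx":0,"ty":0,"tz":0,"roll":0.12},{"tx":0,"ty":0,"tz":0,"roll":0.12},{"tx":0,"ty":0,"tz":0,"roll":0.12},{"tx":0,"ty":0,"tz":0,"roll":0.12},{"tx":0,"ty":0,"tz":0,"roll":0.12},{"tx":0,"ty":0,"tz":0,"roll":0.12},{"tx":0,"ty":0,"tz":0,"roll":0.12},{"tx":0,"ty":0,"tz":0,"roll":0.12},{"tx":0,"ty":0,"tz":0,"roll":0.12},{"tx":0,"ty":0,"tz":0,"roll":0.12}]'|grep force;  python3 -m handwheel '[{"tx":0,"ty":0,"tz":0,"roll":0.1},{"tx":0,"ty":0,"tz":0,"roll":0.05},{"tx":0,"ty":0,"tz":0,"roll":0},{"tx":0,"ty":0,"tz":0,"roll":0}]'|grep force; python3 g.py .508 -.1930 .215 9.65
```

```text
contact_force: [0.6, 0.5, -0.7]
grip_force: 66.3
contact_force: [-0.4, -0.2, -0.8]
grip_force: 66.2
contact_force: [-0.5, 0.4, 0.2]
grip_force: 66.2
pos [0.5782 0.25   0.2123] yaw 9.71 tiltz [-2.4e-03 -7.0e-04 -1.0e+00] t 40.75 q6 0.12
tx ty tz [-424.8 -143.9   -2.2] roll 0.0011  F [-0.5  0.4  0.2] open 65.5 grip 66.2
```

```bash
python3 -m handwheel '[{"tx":-22,"ty":-7.4,"tz":0,"roll":0},{"tx":-36.6,"ty":-12.4,"tz":0,"roll":0},{"tx":-36.6,"ty":-12.4,"tz":0,"roll":0},{"tx":-36.6,"ty":-12.4,"tz":0,"roll":0},{"tx":-36.6,"ty":-12.4,"tz":0,"roll":0},{"tx":-36.6,"ty":-12.4,"tz":0,"roll":0},{"tx":-36.6,"ty":-12.4,"tz":0,"roll":0},{"tx":-36.6,"ty":-12.4,"tz":0,"roll":0},{"tx":-36.6,"ty":-12.4,"tz":0,"roll":0},{"tx":-36.6,"ty":-12.4,"tz":0,"roll":0},{"tx":-36.6,"ty":-12.4,"tz":0,"roll":0},{"tx":-36.6,"ty":-12.4,"tz":0,"roll":0.001}]'|grep force;  python3 -m handwheel '[{"tx":0,"ty":0,"tz":0,"roll":0},{"tx":0,"ty":0,"tz":20,"roll":0},{"tx":0,"ty":0,"tz":25,"roll":0},{"tx":0,"ty":0,"tz":12,"roll":0},{"tx":0,"ty":0,"tz":0,"roll":0},{"tx":0,"ty":0,"tz":0,"roll":0}]'|grep force
python3 - <<'E'
from h import *
c=cam('wrist'); np.savez('/tmp/w15',im=c[0],d=c[1],K=c[2],k1=c[3],T=c[4])
E
python3 hand.py /tmp/w15.npz; python3 cells.py /tmp/w15.npz 60 330 255 375 9.65;python3 g.py .508 -.1930 .056 9.65
```

```text
contact_force: [0.4, -0.3, -0.5]
grip_force: 66.3
contact_force: [0.5, 0.4, 0.2]
grip_force: 66.3
top z [-14.11543393 -13.58477536] bottom z 48.78454072499129 y range [-34.13602912  32.55361626]
-15 2576 x [-4.7 -0.7  0.2]
-5 1246 x [-0.7 -0.2  0.3]
5 1066 x [-0.6 -0.1  0.3]
15 764 x [-0.5 -0.1  0.3]
25 627 x [-0.5 -0.   0.3]
35 544 x [-0.4 -0.   0.4]
cell [ 511.1 -204. ] [57.   3.3] 9.7 z 0.0682 along x,y 469.7 -286.8
cell [ 504.2 -173.1] [57.2 22. ] 9.7 z 0.0684 along x,y 468.0 -255.2
rim ((514.5054321289062, -234.81982421875), (67.59739685058594, 180.50599670410156), 9.595048904418945) z 0.04213891883384491 xy 467.86260423068046 -317.7432502804157
x range [434.2 435.  501.1 501.6] y range [-405.8 -227.5]
pos [ 0.5086 -0.1922  0.1573] yaw 9.63 tiltz [ 3.e-04 -1.e-04 -1.e+00] t 42.3 q6 -0.67
tx ty tz [ -0.7  -0.7 101.3] roll -0.0004  F [ 0.6  0.3 -0.1] open 65.2 grip 66.3
```

```bash
python3 -m handwheel '[{"tx":2,"ty":-0.6,"tz":15,"roll":0},{"tx":0,"ty":0,"tz":15,"roll":0},{"tx":0,"ty":0,"tz":10,"roll":0},{"tx":0,"ty":0,"tz":10,"roll":0},{"tx":0,"ty":0,"tz":8,"roll":0},{"tx":0,"ty":0,"tz":0,"roll":0},{"tx":0,"ty":0,"tz":0,"roll":0}]'|grep force;python3 g.py .5077 -.1903 .0575 9.65;python3 -m handwheel '[{"tx":0,"ty":0,"tz":8,"roll":0},{"tx":0,"ty":0,"tz":8,"roll":0},{"tx":0,"ty":0,"tz":8,"roll":0},{"tx":0,"ty":0,"tz":6,"roll":0},{"tx":0,"ty":0,"tz":0,"roll":0}]'|grep force;python3 g.py .5077 -.1903 .0575 9.65
```

```text
contact_force: [0.6, -0.2, 0.4]
grip_force: 66.3
pos [ 0.5073 -0.1906  0.0986] yaw 9.58 tiltz [-4.e-04  2.e-04 -1.e+00] t 42.88 q6 -0.66
tx ty tz [ 0.2  0.4 41.1] roll -0.0013  F [ 0.6 -0.2  0.4] open 64.9 grip 66.3
contact_force: [-0.1, -0.3, -0.1]
grip_force: 66.3
pos [ 0.5061 -0.19    0.0665] yaw 9.56 tiltz [-0.0031  0.0017 -1.    ] t 43.3 q6 -0.66
tx ty tz [-0.6  1.6  9. ] roll -0.0015  F [-0.1 -0.3 -0.1] open 64.9 grip 66.3
```

```bash
python3 -m handwheel '[{"tx":0,"ty":0.5,"tz":3,"roll":0},{"tx":0,"ty":0.4,"tz":2,"roll":0},{"tx":0,"ty":0,"tz":0,"roll":0},{"tx":0,"ty":0,"tz":0,"roll":0}]'|egrep 'pos|force';python3 -m handwheel '[{"tx":0,"ty":0,"tz":1,"roll":0},{"tx":0,"ty":0,"tz":1,"roll":0},{"tx":0,"ty":0,"tz":0,"roll":0},{"tx":0,"ty":0,"tz":0,"roll":0}]'|egrep 'pos|force'; python3 -m handwheel '[{"tx":0,"ty":0,"tz":1,"roll":0},{"tx":0,"ty":0,"tz":1,"roll":0},{"tx":0,"ty":0,"tz":0,"roll":0},{"tx":0,"ty":0,"tz":0,"roll":0}]'|egrep 'pos|force'
```

```text
tool_pos: [0.5083, -0.1905, 0.0638]
contact_force: [0.3, -0.1, -0.4]
grip_force: 66.3
tool_pos: [0.5082, -0.1905, 0.0617]
contact_force: [-0.2, -1.2, -0.2]
grip_force: 66.3
tool_pos: [0.5081, -0.1904, 0.0596]
contact_force: [-0.9, 0.0, 0.4]
grip_force: 66.3
```

```bash
python3 -m handwheel '[{"tx":0,"ty":0,"tz":1,"roll":0},{"tx":0,"ty":0,"tz":1,"roll":0},{"tx":0,"ty":0,"tz":0,"roll":0},{"tx":0,"ty":0,"tz":0,"roll":0}]'|egrep 'pos|force';python3 -m handwheel '[{"tx":0,"ty":0,"tz":1,"roll":0},{"tx":0,"ty":0,"tz":0.5,"roll":0},{"tx":0,"ty":0,"tz":0,"roll":0},{"tx":0,"ty":0,"tz":0,"roll":0}]'|egrep 'pos|force'
```

```text
tool_pos: [0.5085, -0.1911, 0.0589]
contact_force: [-3.1, -0.7, 5.1]
grip_force: 67.3
tool_pos: [0.5088, -0.1917, 0.0586]
contact_force: [-5.4, -1.1, 9.9]
grip_force: 68.3
```

```bash
python3 -m handwheel '[{"tx":0,"ty":0,"tz":-1.5,"roll":0},{"tx":0,"ty":0,"tz":0,"roll":0}]' | grep contact; python3 -m handwheel '[{"tx":0,"ty":0,"tz":0,"roll":0},{"tx":0,"ty":0,"tz":0,"roll":0},{"tx":0,"ty":0,"tz":0,"roll":0},{"tx":0,"ty":0,"tz":-10,"roll":0},{"tx":0,"ty":0,"tz":-30,"roll":0},{"tx":0,"ty":0,"tz":-40,"roll":0},{"tx":-20,"ty":0,"tz":-30,"roll":0},{"tx":-20,"ty":0,"tz":-30,"roll":0},{"tx":0,"ty":0,"tz":0,"roll":0},{"tx":0,"ty":0,"tz":0,"roll":0},{"tx":0,"ty":0,"tz":0,"roll":0}]' 82 | grep force
cat > cy.py <<'E'
from h import *
import sys
f=np.load(sys.argv[1]); c=(f['im'],f['d'],f['K'],float(f['k1']),f['T']); P=cloud(c); Z=P[...,2]
h=cv2.cvtColor(c[0],cv2.COLOR_RGB2HSV); y=(cv2.inRange(h,(20,120,50),(36,255,255))>0)&(np.hypot(P[...,0]-.515,P[...,1]+.235)<.12)
yaw=np.radians(9.65); ex=np.array([np.cos(yaw),np.sin(yaw)]); ey=np.array([-ex[1],ex[0]])
n,l,s,_=cv2.connectedComponentsWithStats(y.astype(np.uint8))
for i in range(1,n):
    if s[i,4]<60: continue
    m=(l==i)&(Z>.068); k=np.argwhere(m)[:,::-1]; q=onplane(k,c,.072)[:,:2]*1000
    print('card px',s[i],'top z',np.percentile(Z[l==i],98).round(4),'x',np.percentile(q@ex,[1,99]).round(1),'y',np.percentile(q@ey,[2,98]).round(1))
E
python3 - <<'E'
from h import *
c=cam('wrist'); np.savez('/tmp/w16',im=c[0],d=c[1],K=c[2],k1=c[3],T=c[4])
save(cv2.resize(c[0][60:310,200:440],None,fx=2.4,fy=2.4),'w16.png')
E
python3 cells.py /tmp/w16.npz 60 310 255 375 9.65;python3 cy.py /tmp/w16.npz;python3 g.py .5036 -.1710 .05 9.65
```

```text
contact_force: [-1.9, -0.5, 6.4]
contact_force: [0.6, 1.0, 0.0]
grip_force: 0.0
cell [ 522.5 -276.7] [57.1 22. ] 9.6 z 0.0683 along x,y 468.7 -360.3
cell [ 516.7 -236.8] [57.1 22.1] 9.6 z 0.0683 along x,y 469.7 -320.0
cell [ 512.4 -212.4] [57.1 22. ] 9.6 z 0.0684 along x,y 469.5 -295.3
cell [ 503.9 -172.5] [57.1 22.1] 9.6 z 0.0684 along x,y 467.8 -254.5
rim ((517.283447265625, -250.81051635742188), (67.52384948730469, 210.68177795410156), 9.525364875793457) z 0.04205755340577688 xy 467.92080504725294 -333.9733524316214
x range [434.3 434.8 500.7 501.5] y range [-439.  -228.7]
card px [ 276  139   85   14 1079] top z 0.0734 x [434.5 503.7] y [-278.4 -273.3]
card px [ 278  210   81   17 1239] top z 0.0732 x [434.9 503.3] y [-343.3 -337.6]
pos [ 0.514  -0.2291  0.1961] yaw 9.58 tiltz [-0.0024  0.0017 -1.    ] t 46.1 q6 -0.72
tx ty tz [ 58.7  -0.3 146.2] roll -0.0012  F [ 0.9 -0.1 -0.7] open 82.0 grip 0.0
```

View pics/w16.png

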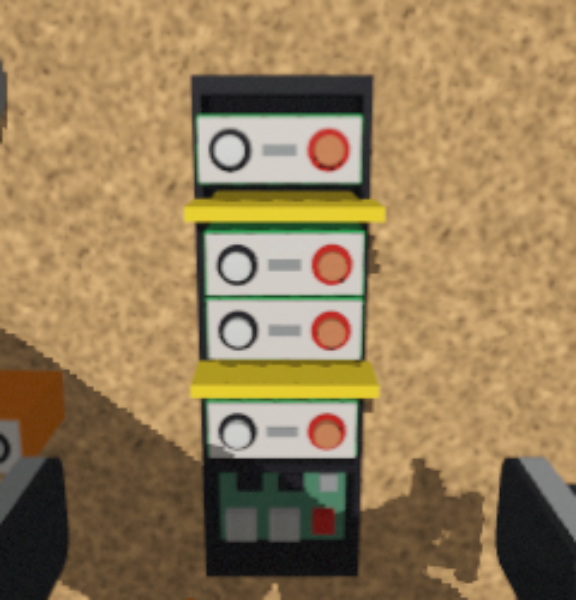

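```bash
python3 -m handwheel '[{"tx":29,"ty":0,"tz":0,"roll":0},{"tx":29,"ty":0,"tz":20,"roll":0},{"tx":0,"ty":0,"tz":30,"roll":0},{"tx":0,"ty":0,"tz":30,"roll":0},{"tx":0,"ty":0,"tz":0,"roll":0},{"tx":0,"ty":0,"tz":0,"roll":0}]' 76 50|grep contact; python3 g.py .5036 -.1712 .047 9.65
```

```text
contact_force: [0.5, -0.2, -0.2]
pos [ 0.5028 -0.171   0.1144] yaw 9.61 tiltz [-0.0067  0.0035 -1.    ] t 46.6 q6 -0.64
tx ty tz [-0.6  1.2 67.4] roll -0.0007  F [ 0.5 -0.2 -0.2] open 75.9 grip 0.0
```

```bash
python3 -m handwheel '[{"tx":0,"ty":0,"tz":20,"roll":0},{"tx":0,"ty":0,"tz":20,"roll":0},{"tx":0,"ty":0,"tz":15,"roll":0},{"tx":0,"ty":0,"tz":8,"roll":0},{"tx":0,"ty":0,"tz":4,"roll":0},{"tx":0,"ty":0,"tz":0,"roll":0},{"tx":0,"ty":0,"tz":0,"roll":0}]'|grep contact; python3 g.py .5036 -.1712 .047 9.65
```

```text
contact_force: [-0.2, 0.1, 0.4]
pos [ 0.5061 -0.1732  0.0521] yaw 9.56 tiltz [ 1.8e-03 -9.0e-04 -1.0e+00] t 47.18 q6 -0.64
tx ty tz [ 2.4 -2.2  5.1] roll -0.0015  F [-0.2  0.1  0.4] open 75.9 grip 0.0
```

```bash
python3 -m handwheel '[{"tx":2.6,"ty":-2,"tz":4,"roll":0.0},{"tx":0,"ty":0,"tz":0,"roll":0},{"tx":0,"ty":0,"tz":0,"roll":0},{"tx":0,"ty":0,"tz":0,"roll":0}]'|grep contact; python3 g.py .5036 -.1712 .047 9.65; python3 -m handwheel '[{"tx":0,"ty":0,"tz":0,"roll":0},{"tx":0,"ty":0,"tz":0,"roll":0},{"tx":0,"ty":0,"tz":0,"roll":0},{"tx":0,"ty":0,"tz":0,"roll":0},{"tx":0,"ty":0,"tz":0,"roll":0},{"tx":0,"ty":0,"tz":0,"roll":0}]' 50 50|grep force;python3 g.py .5036 -.1712 .047 9.65
```

```text
contact_force: [-0.5, 0.3, 0.2]
pos [ 0.503  -0.1705  0.0471] yaw 9.57 tiltz [ 6.e-04 -3.e-04 -1.e+00] t 47.52 q6 -0.63
tx ty tz [-0.7  0.5  0.1] roll -0.0014  F [-0.5  0.3  0.2] open 75.8 grip 0.0
contact_force: [0.7, -0.5, 4.4]
grip_force: 55.3
pos [ 0.5033 -0.1708  0.0473] yaw 9.57 tiltz [ 1.1e-03 -6.0e-04 -1.0e+00] t 48.02 q6 -0.63
tx ty tz [-0.4  0.2  0.3] roll -0.0015  F [ 0.7 -0.5  4.4] open 56.5 grip 55.3
```

```bash
python3 -m handwheel '[{"tx":-2,"ty":0,"tz":0,"roll":0},{"tx":-2,"ty":0,"tz":0,"roll":0},{"tx":-2,"ty":0,"tz":0,"roll":0},{"tx":-2,"ty":0,"tz":0,"roll":0},{"tx":-1.5,"ty":0,"tz":0,"roll":0},{"tx":-1.5,"ty":0,"tz":0,"roll":0},{"tx":0,"ty":0,"tz":0,"roll":0},{"tx":0,"ty":0,"tz":0,"roll":0}]'|grep force; python3 -m handwheel '[{"tx":0,"ty":0,"tz":0,"roll":0},{"tx":0,"ty":0,"tz":0,"roll":0},{"tx":0,"ty":0,"tz":0,"roll":0},{"tx":0,"ty":0,"tz":-15,"roll":0},{"tx":0,"ty":0,"tz":-30,"roll":0},{"tx":0,"ty":0,"tz":-35,"roll":0},{"tx":-40,"ty":0,"tz":-20,"roll":0},{"tx":-40,"ty":0,"tz":-20,"roll":0},{"tx":-12,"ty":0,"tz":0,"roll":0},{"tx":0,"ty":0,"tz":0,"roll":0},{"tx":0,"ty":0,"tz":0,"roll":0}]' 76|grep force
python3 - <<'E'
from h import *
c=cam('wrist'); np.savez('/tmp/w17',im=c[0],d=c[1],K=c[2],k1=c[3],T=c[4])
E
python3 cells.py /tmp/w17.npz 60 310 255 375 9.65;python3 cy.py /tmp/w17.npz;python3 g.py .5227 -.2777 .05 9.65
```

```text
contact_force: [-0.1, 1.9, 5.4]
grip_force: 55.7
contact_force: [0.2, 1.1, -0.5]
grip_force: 0.0
cell [ 522.3 -276.5] [57.  22.4] 9.6 z 0.0684 along x,y 468.6 -360.1
cell [ 516.5 -236.5] [57.1 22. ] 9.5 z 0.0684 along x,y 469.6 -319.7
cell [ 512.3 -212. ] [57.1 21.7] 9.5 z 0.0684 along x,y 469.5 -294.9
cell [ 505.3 -182.9] [56.9 22.5] 9.5 z 0.0684 along x,y 467.5 -265.1
rim ((518.736083984375, -258.3990478515625), (67.97698211669922, 197.06898498535156), 9.535526275634766) z 0.04194688144105202 xy 468.08082823370404 -341.6980114049368
x range [434.2 434.7 500.8 501.5] y range [-439.4 -243.9]
card px [272 103 101   9 904] top z 0.0737 x [435.1 503.5] y [-281.3 -276.5]
card px [ 275  177   94   20 1640] top z 0.0733 x [435.1 503.1] y [-343.4 -337.9]
pos [ 0.518  -0.2656  0.162 ] yaw 9.55 tiltz [-0.0028  0.0025 -1.    ] t 49.65 q6 -0.77
tx ty tz [-13.    2.9 112. ] roll -0.0017  F [-0.1  0.3  0.4] open 75.8 grip 0.0
```

```bash
python3 -m handwheel '[{"tx":-13,"ty":2,"tz":15,"roll":0.0},{"tx":0,"ty":0,"tz":30,"roll":0},{"tx":0,"ty":0,"tz":30,"roll":0},{"tx":0,"ty":0,"tz":20,"roll":0},{"tx":0,"ty":0,"tz":10,"roll":0},{"tx":0,"ty":0,"tz":4,"roll":0},{"tx":0,"ty":0,"tz":0,"roll":0},{"tx":0,"ty":0,"tz":0,"roll":0}]'|grep contact; python3 g.py .5225 -.2777 .047 9.65
```

```text
contact_force: [-0.3, -0.3, 1.1]
pos [ 0.5238 -0.2791  0.056 ] yaw 9.61 tiltz [ 1.2e-03 -7.0e-04 -1.0e+00] t 50.32 q6 -0.78
tx ty tz [ 1.6 -1.1  9. ] roll -0.0008  F [-0.3 -0.3  1.1] open 76.5 grip 0.0
```

```bash
python3 -m handwheel '[{"tx":1.2,"ty":-0.8,"tz":4,"roll":0.0},{"tx":0,"ty":0,"tz":4,"roll":0},{"tx":0,"ty":0,"tz":0,"roll":0},{"tx":0,"ty":0,"tz":0,"roll":0}]'|grep contact; python3 g.py .5225 -.2777 .047 9.65; python3 -m handwheel '[{"tx":0,"ty":0,"tz":0,"roll":0},{"tx":0,"ty":0,"tz":0,"roll":0},{"tx":0,"ty":0,"tz":0,"roll":0},{"tx":0,"ty":0,"tz":0,"roll":0},{"tx":0,"ty":0,"tz":0,"roll":0},{"tx":0,"ty":0,"tz":0,"roll":0}]' 50 50|grep force;python3 -m handwheel '[{"tx":2,"ty":0,"tz":0,"roll":0},{"tx":2,"ty":0,"tz":0,"roll":0},{"tx":2,"ty":0,"tz":0,"roll":0},{"tx":2,"ty":0,"tz":0,"roll":0},{"tx":1.2,"ty":0,"tz":0,"roll":0},{"tx":1.2,"ty":0,"tz":0,"roll":0},{"tx":0,"ty":0,"tz":0,"roll":0},{"tx":0,"ty":0,"tz":0,"roll":0}]'|grep force;python3 g.py .5225 -.2777 .047 9.65
```

```text
contact_force: [0.6, 0.2, 0.7]
pos [ 0.5222 -0.2782  0.0472] yaw 9.57 tiltz [ 3.e-04 -2.e-04 -1.e+00] t 50.65 q6 -0.78
tx ty tz [0.4 0.4 0.2] roll -0.0014  F [0.6 0.2 0.7] open 76.3 grip 0.0
contact_force: [0.6, -0.8, 3.5]
grip_force: 55.2
contact_force: [0.6, -2.7, 5.7]
grip_force: 55.5
pos [ 0.521  -0.2682  0.0477] yaw 9.58 tiltz [ 0.0012 -0.0012 -1.    ] t 51.82 q6 -0.77
tx ty tz [-9.6 -0.1  0.8] roll -0.0013  F [ 0.6 -2.7  5.7] open 56.6 grip 55.5
```

Release, lift, verify everything.

```bash
python3 -m handwheel '[{"tx":0,"ty":0,"tz":0,"roll":0},{"tx":0,"ty":0,"tz":0,"roll":0},{"tx":0,"ty":0,"tz":0,"roll":0},{"tx":0,"ty":0,"tz":-15,"roll":0},{"tx":0,"ty":0,"tz":-30,"roll":0},{"tx":0,"ty":0,"tz":-35,"roll":0},{"tx":20,"ty":0,"tz":-35,"roll":0},{"tx":20,"ty":0,"tz":-30,"roll":0},{"tx":0,"ty":0,"tz":-20,"roll":0},{"tx":0,"ty":0,"tz":0,"roll":0},{"tx":0,"ty":0,"tz":0,"roll":0},{"tx":0,"ty":0,"tz":0,"roll":0}]' 76|grep force
python3 - <<'E'
from h import *
c=cam('wrist'); np.savez('/tmp/w18',im=c[0],d=c[1],K=c[2],k1=c[3],T=c[4])
t=cam('side'); 
a=cv2.resize(c[0][60:310,200:440],(400,416)); b=cv2.resize(t[0][180:310,270:395],(400,416),interpolation=2); save(cv2.hconcat([a,b]),'w18.png')
t=cam('top')
h=cv2.cvtColor(t[0],cv2.COLOR_RGB2HSV); roi=np.zeros(h.shape[:2],np.uint8); roi[175:245,280:352]=255
w=cv2.inRange(h,(0,0,80),(180,60,255))&roi; w=cv2.morphologyEx(w,cv2.MORPH_OPEN,np.ones((4,4)))
cs,_=cv2.findContours(w,0,2); k=max(cs,key=cv2.contourArea); print('lid',cv2.minAreaRect((onplane(k.reshape(-1,2),t,.008)[:,:2]*1000).astype(np.float32)), 'z',np.median(cloud(t)[...,2][w>0]))
E
python3 cells.py /tmp/w18.npz 60 310 255 375 9.65;python3 cy.py /tmp/w18.npz; python3 g.py .5 0 .2 9.65
```

```text
contact_force: [-0.9, 0.3, -1.2]
grip_force: 0.0
lid ((494.9413757324219, 7.428749084472656), (131.04083251953125, 88.88231658935547), 89.99763488769531) z 0.006597155286076628
cell [ 520.8 -267.2] [56.8 21.4] 9.6 z 0.0684 along x,y 468.6 -350.7
cell [ 516.7 -236.8] [57.  22.1] 9.6 z 0.0684 along x,y 469.7 -320.1
cell [ 512.9 -212.6] [56.9 21.2] 9.6 z 0.0684 along x,y 470.0 -295.6
cell [ 505.5 -183.4] [57.1 21. ] 9.6 z 0.0684 along x,y 467.6 -265.5
rim ((517.6517944335938, -250.8698272705078), (67.99772644042969, 211.0292205810547), 9.470670700073242) z 0.04210686429404231 xy 468.2739979135338 -334.09356981709453
x range [434.3 435.  500.9 501.6] y range [-438.6 -228.7]
card px [280 147  81  11 598] top z 0.0736 x [434.8 504. ] y [-281.5 -276.2]
card px [282 202  77  14 680] top z 0.0734 x [434.9 504. ] y [-336.1 -330.2]
pos [ 0.5127 -0.2281  0.2093] yaw 9.54 tiltz [-0.0038  0.0024 -1.    ] t 52.97 q6 -0.72
tx ty tz [227.   25.3   9.9] roll -0.0019  F [ 0.9 -0.6  0.6] open 75.8 grip 0.0
```

View pics/w18.png

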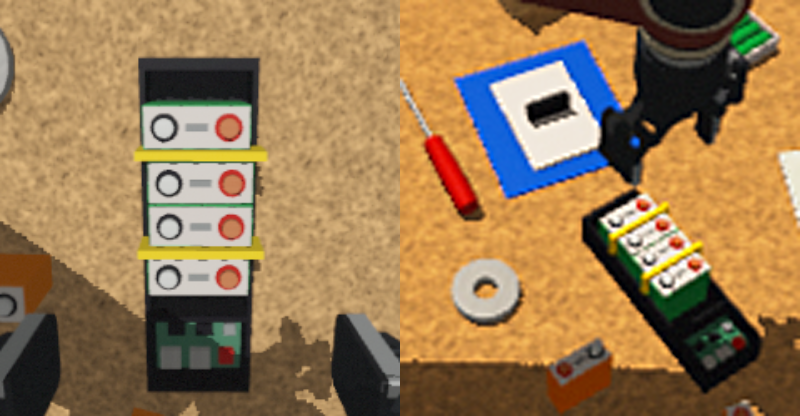

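```bash
python3 -c "
from station import ctrl
print(ctrl.finish_job())"
```

```text
the job is handed in; nothing more can be done
None
```

I handed the job in at about 53 s; in the last camera check the lid was within about 7 mm of the mat's centre (re-centred after it was knocked about 33 mm off), both yellow cards from the box hung fully down in gaps c1–c2 and c3–c4, and the upright cells stood 30.6, 24.5 and 30.1 mm apart, but `finish_job()` returned no verdict.

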